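Vent and pop open the vacuum dry chest, then put the colour pots away as one nest

ROBOT

A 6-joint arm with a two-finger parallel gripper is mounted at the origin on the work surface. World frame = base frame: x ahead of the robot, y to its left, z up, the work surface at z = 0. Lengths are in m, angles in rad, forces in N, time in s.
With the tool pointing down it reaches from about 0.275 to 0.725 m from the base axis. Payload 15.9 kg.
Tool frame: the origin (TCP) lies midway between the tips of the shut fingers; the grasp point (between the pads) lies ctrl.hold_point_z behind it (ctrl.hold_point_z is the distance from the TCP to the grasp point, in m); z points along the fingers, y is the line along which they close (so a half turn about z gives the same grasp; the last joint's range is limited). The gripper opens to 85 mm and grips with 20 to 120 N. Pads are 22 mm wide; open, the fingers measure 114 mm over their backs; the gripper's body (76 mm by 85 mm) begins 54 mm behind the grasp point. The pads swing forward as they close: fully open they stand 13 mm farther back than shut.
Start: joints at [1.149, 0.213, -0.034, 1.323, 0, 1.571], TCP at [0.205, 0.456, 0.198] pointing down, gripper open.
Joint ranges: [-2.98, 2.98], [-0.74, 1.72], [-1.14, 1.35], [-2.1, 2.04], [-1.57, 1.44], [-3.14, 3.14]. Speed limits (rad/s): [1.89, 1.89, 2.39, 2.57, 3.14, 3.14].

INTERFACE

Orientations are given as a rotation vector (axis times angle).
In Python, from plant import get_state, imaging, job, ctrl gives the robot as it stands.
- The arm moves only by the tool step_arm, never from a script. Its arguments are lists of equal length, an entry for each row: "turn": the turn, a rotation vector about the tool's x, y, z in degrees, a list of three; "delta_pos": the shift along the tool's x, y, z in cm, a list of three; "jaw": the opening in per cent of the stroke, from 0 (shut) to 100 (fully open). A call has 1 to 20 rows; each row shifts and turns the commanded pose from where the row before left it, along the tool's axes as they then stand; what a row does not reach is not made up. A row lasts 1/8 s, in which the tool goes at most 62.5 mm and 10.7 degrees, less where a joint would pass 70% of its speed; a pose out of reach is approached as far as the arm can. A call is refused whole if a number of a shift passes 6.25 or a number of a turn 10.7, either way. A call with a gripper value outside its range is refused whole. The fingers move at their own pace and stop on an object; "grip_force" is the grip in N (left out, the last holds). Time passes only in rows, so rows that do not move let the fingers close. It gives the time, the measured TCP pose, the force, the opening and the grip force at its end, in the units of the state.
- get_state(): the state, without advancing time (a new reading comes with each control period).
- imaging.snapshot(name): name is "side" or "top"; returns the picture (400x640x3 uint8, blue, green, red); there is no depth.
- imaging.camera_model(name): a dict with "fx", "fy", "cx", "cy" (pixels), "cam_to_world" (4x4, takes a point from camera to world coordinates). Camera axes: x right, y down, z forward; pixel columns grow to the right and rows downward; lengths in m; the calibration is good to about 2 mm. A picture is of the moment at which its call begins. camera_model takes no time and is no camera call.
- job.finish_job(): hands the job in; it is judged then, once.
The state is a dict: "time": time; "qpos": joint angles; "joint_vel": joint speeds; "effort": joint torques, N m; "position": TCP position; "tcp_rot": TCP orientation; "wrist_force": force on the tool from outside, world axes, zero at the start; "moment": the same for the moment, N m; "finger_gap": finger opening in m; "gripper_force": force on a finger pad.
Only numpy, scipy, OpenCV 4.12 (cv2) and the standard library are available. Lean on these libraries where they do the work, as an engineer would, in place of code of your own. Each camera call takes 0.05 s, during which the arm holds its last target. There are 200 camera calls.

TASK

The colour pots on the bench are to go back into the vacuum dry chest: unscrew the knurled lock nut of its vent valve all the way up to its stop, press the freed valve pin fully down and hold it for two seconds so that the air gets in, then press the red latch paddle and let the clear lid spring open by itself, without touching the lid. Then set every pot that is there upright in the chest as one nest on its floor, each smaller pot inside the next larger, set down rather than dropped, and leave the lid open, the pin sprung back up, and the wooden block, the paddle and the glass vase undisturbed.

Things in the scene. Friction and masses are not known exactly. Their poses are not given: they have to be found in the camera images.
- chest_floor (a point): Centre of the inner floor of the grey dry chest, 8 mm above the bench; axes: z up, y towards the lid's hinge, x along the hinge. The chest is fixed but stands elsewhere, and turned, each time. Compartment: 210 x 210 mm outside, 194 x 194 mm inside, rim 120 mm above the bench. Its service deck, 80 mm above the bench, 100 mm deep, 210 mm long, adjoins the -y side (compartment y -105 to -205 mm) and carries the vent valve and the latch.
- nut_grip (a point): Centre of the brass knurled lock nut on the vent valve (upright axis): 22 mm across, 14 mm tall (7 mm above and below this point), about 145 mm above the bench, on a stem 18 mm across and above the 80 mm deck, 100 mm off the latch paddle and 55 mm off the lid's edge. Unscrews anticlockwise seen from above, with light friction (0.04 N m), rising 1 mm a radian; it goes down with the pin.
- nut (a joint): Angle of the lock nut in rad: 0 tight, grows as it is unscrewed (anticlockwise from above), stop at 4.2. It starts at 0 to 0.5. Below the stop it limits how far the pin can be pressed: 1 mm a radian.
- pin_tip (a point): Centre of the top of the steel valve pin, 8 mm across, upright, through the nut; stands 17 mm above the nut's top when tight and about 13 mm when the nut is at its stop; 169 mm above the bench. Pressed straight down.
- pin (a joint): Travel of the valve pin in m: 0 up, 0.0042 fully down; sprung, 2 N to start it and 5 N fully down; springs back.
- latch_pad (a point): Where to press the red latch paddle: on its flat top, which is 36 mm wide along chest x and reaches 17 mm outwards (-y) and 35 mm towards the lid from here; about 107 mm above the bench, 62 mm off the lid's edge. Press straight down about 10 to 12 mm.
- latch (a joint): Angle of the latch in rad: 0 at rest, grows as the paddle goes down (45 mm from the pivot to latch_pad), lets go of the lid at about 0.2, stop at 0.28; sprung, 2 N at first and 5.5 N at the stop; returns by itself.
- lid (a joint): Angle of the sprung clear lid in rad: 0 shut and latched, 2.1 fully open, leaning back 30 degrees beyond its hinge on the chest's +y edge. Once unlatched it springs up within about 2 s and stays. Do not touch it.
- lid_front_edge (a point): Middle of the free edge of the lid's top face, 210 mm from the hinge; lid 210 x 210 x 8 mm, its top 128 mm above the bench when shut, its edge when open about 305 mm above the bench.
- pot_a: Largest, dark red thick-based ceramic colour pot, an open round cup: 60 mm tall, top collar (upper 16 mm) 68 mm across, below it tapering to a 54 mm foot; wall 3 mm, floor 14 mm thick, about 180 g. Origin: centre of the underside, z up through the mouth. None if absent.
- pot_b: Second largest, orange-yellow thick-based ceramic colour pot, an open round cup: 60 mm tall, top collar (upper 16 mm) 55 mm across, below it tapering to a 42 mm foot; wall 3 mm, floor 14 mm thick, about 130 g. Origin: centre of the underside, z up through the mouth. None if absent.
- pot_c: Third, teal thick-based ceramic colour pot, an open round cup: 60 mm tall, top collar (upper 16 mm) 42 mm across, below it tapering to a 31 mm foot; wall 3 mm, floor 14 mm thick, about 90 g. Origin: centre of the underside, z up through the mouth. None if absent.
- pot_d: Smallest, purple thick-based ceramic colour pot, an open round cup: 60 mm tall, top collar (upper 16 mm) 29 mm across, below it tapering to a 23 mm foot; wall 3 mm, floor 14 mm thick, about 60 g. Origin: centre of the underside, z up through the mouth. None if absent. Nested pots each stand on the floor of the next larger, so each rim stands 14 mm above the rim around it, whichever sizes are missing.
- block: Bystander: dark wooden glass-forming block, 84 mm across, 55 mm tall, with a handle. Leave alone.
- paddle: Bystander: cork paddle with a wooden handle, 280 mm long, 16 mm thick, lying. Leave alone.
- vase: Bystander: amber glass cup, 72 mm across, 110 mm tall, standing. Leave alone.

How it is judged:
By the outcome, as a careful person would: the job done as asked, in the order asked, and still so for the second after the job is handed in, with the robot touching nothing.
Of pot_a, pot_b, pot_c, pot_d only 3 to 4 are there at a start; the rules pass over those that are not, and their reading is None.
At some moment in a run one of pot_a, pot_b may be knocked a few centimetres aside while the robot is not near it.
It also fails if it takes over 210 s, if anything falls off the work surface, if the arm or the gripper's body presses on something with over 40 N, if the wrist force passes 120 N, or if a joint passes its speed limit or range.

## Working session

There is one attempt and no reset: what is moved stays moved. The work goes in short steps, Python scripts to look and compute and a tool call to move; the robot and the scene stay as the last step left them, time stands still between calls to the robot, and variables do not carry over. Pictures are saved under pics/ and viewed, at most 14 in all, crops included, and the job is handed in when it is done.

Besides the shell and the picture viewer there is one more tool, called after "Request:" by a JSON object that holds its "api" and its "payload". step_arm: Moves the arm, as the interface text tells. Its arguments: {"type":"object","properties":{"turn":{"type":"array"},"delta_pos":{"type":"array"},"jaw":{"type":"array"},"grip_force":{"type":"number"}},"required":["turn","delta_pos","jaw"]}

```bash
mkdir -p pics; ls
python3 - <<'E'
from plant import get_state, imaging, job, ctrl
import cv2,numpy as np
print(get_state(), ctrl.hold_point_z)
for n in("side","top"):
    cv2.imwrite(f"pics/{n}0.png",imaging.snapshot(n)); m=imaging.camera_model(n); print(n,{k:np.round(v,3).tolist() for k,v in m.items()})
E
```

```text
pics
{'time': 0.0, 'qpos': array([ 1.14899573e+00,  2.13370361e-01, -3.50596811e-02,  1.32347402e+00,
        4.74769234e-06,  1.57080501e+00]), 'joint_vel': array([-0.00071938,  0.00089533,  0.00110703, -0.00051608, -0.00063421,
       -0.00094489]), 'effort': array([ 4.03066297e-03, -6.86147118e+01,  4.87126064e+01,  1.70026085e-02,
        3.00095489e-04, -2.36143205e-05]), 'position': array([0.20455035, 0.45584283, 0.19790884]), 'tcp_rot': array([-6.57625790e-01, -3.07174929e+00,  1.69978088e-03]), 'wrist_force': array([-0.03235673,  1.17286104, -0.49852435]), 'moment': array([ 0.08658177,  0.05629747, -0.06260309]), 'gripper_force': 0.0, 'finger_gap': 0.0851584820801857} 0.0187
side {'fx': 520.551, 'fy': 520.551, 'cx': 323.374, 'cy': 196.292, 'cam_to_world': [[0.966, -0.154, 0.207, 0.321], [-0.258, -0.567, 0.782, -0.893], [-0.003, -0.809, -0.587, 0.841], [0.0, 0.0, 0.0, 1.0]]}
top {'fx': 434.705, 'fy': 434.705, 'cx': 326.188, 'cy': 198.374, 'cam_to_world': [[0.005, -0.987, 0.158, 0.35], [-1.0, -0.005, 0.002, 0.043], [-0.001, -0.158, -0.987, 1.385], [0.0, 0.0, 0.0, 1.0]]}
```

View pics/side0.png

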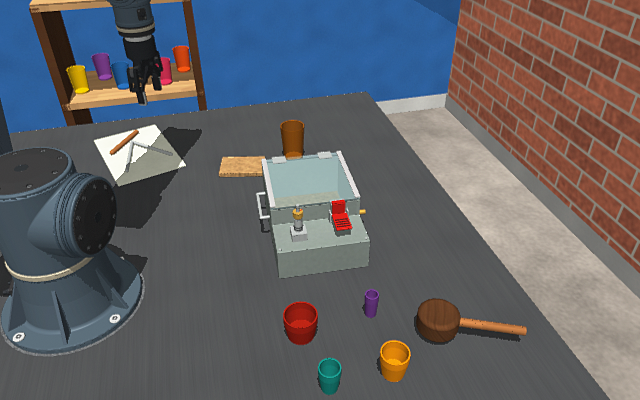

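View pics/top0.png

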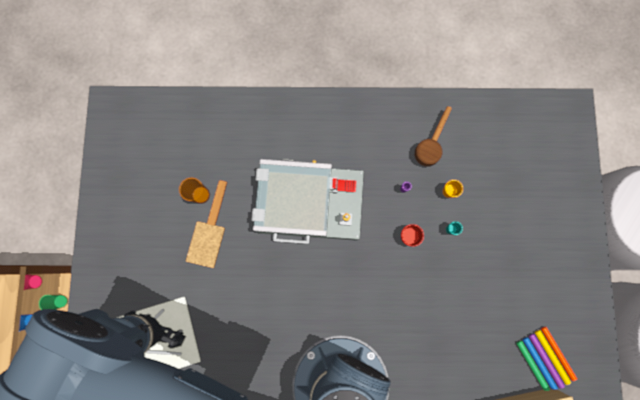

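Both views show all four pots (side: red 300,323; teal 330,376; yellow 395,361; purple 371,303). The chest's nut is at about (298,213) and the red latch at (340,213).

```bash
cat > h.py <<'E'
from plant import get_state, imaging, job, ctrl
import cv2,numpy as np
from scipy.spatial.transform import Rotation as R
M={n:imaging.camera_model(n) for n in("side","top")}
def ray(n,p):
    m=M[n];T=np.array(m["cam_to_world"])
    d=T[:3,:3]@np.array([(p[0]-m["cx"])/m["fx"],(p[1]-m["cy"])/m["fy"],1]);return T[:3,3],d
def onz(n,p,z):
    o,d=ray(n,p);return o+d*(z-o[2])/d[2]
def tri(ps,pt):
    o1,d1=ray("side",ps);o2,d2=ray("top",pt)
    s=np.linalg.lstsq(np.c_[d1,-d2],o2-o1,rcond=None)[0]
    a,b=o1+d1*s[0],o2+d2*s[1];return (a+b)/2,np.linalg.norm(a-b)
def proj(n,P):
    m=M[n];T=np.array(m["cam_to_world"]);c=T[:3,:3].T@(np.array(P)-T[:3,3])
    return np.array([m["fx"]*c[0]/c[2]+m["cx"],m["fy"]*c[1]/c[2]+m["cy"]])
HUE={"a":((172,4),120),"b":((15,26),120),"c":((80,96),100),"d":((128,150),80)}
def blobs(im,k,mina=25):
    (lo,hi),s=HUE[k];h=cv2.cvtColor(im,cv2.COLOR_BGR2HSV)
    H,S,V=cv2.split(h);m=((H>=lo)&(H<=hi)) if lo<hi else ((H>=lo)|(H<=hi))
    m=(m&(S>s)&(V>40)).astype(np.uint8)
    n,l,st,c=cv2.connectedComponentsWithStats(m)
    return [(c[i].round(1),st[i].tolist(),l==i) for i in range(1,n) if st[i][4]>=mina]
E
python3 - <<'E'
from h import *
ims={n:cv2.imread(f"pics/{n}0.png") for n in M}
for n in M:
  for k in HUE:
    for c,st,_ in blobs(ims[n],k): print(n,k,c,st, onz(n,c,0.06).round(3),onz(n,c,0.03).round(3))
s=ims["side"][140:285,240:380];t=ims["top"][145:255,240:375]
a=cv2.resize(s,None,fx=5,fy=4,interpolation=2)[:580]
cv2.imwrite("pics/s1.png",cv2.resize(s,(700,580),interpolation=cv2.INTER_CUBIC))
cv2.imwrite("pics/t1.png",cv2.resize(t,None,fx=5,fy=5,interpolation=cv2.INTER_CUBIC))
E
```

```text
side a [165.4  71.6] [160, 58, 12, 27, 265] [0.223 1.088 0.06 ] [0.22  1.164 0.03 ]
side a [340.1 215.5] [332, 200, 20, 31, 442] [0.615 0.06  0.06 ] [0.626 0.096 0.03 ]
side a [300.2 322. ] [283, 301, 35, 44, 1228] [ 0.448 -0.237  0.06 ] [ 0.453 -0.212  0.03 ]
side b [65.9  4.3] [30, 0, 81, 12, 687] [-0.26   2.145  0.06 ] [-0.282  2.262  0.03 ]
side b [163.3   0.6] [150, 0, 34, 3, 64] [0.232 2.079 0.06 ] [0.229 2.193 0.03 ]
side b [172.8  86.4] [144, 63, 53, 38, 942] [0.246 0.941 0.06 ] [0.243 1.012 0.03 ]
side b [93.6 89.6] [65, 65, 73, 46, 1712] [-0.028  0.988  0.06 ] [-0.041  1.06   0.03 ]
side b [292.2 140.6] [282, 120, 21, 38, 333] [0.58  0.446 0.06 ] [0.59  0.497 0.03 ]
side b [240.5 166.6] [219, 157, 46, 20, 800] [0.411 0.343 0.06 ] [0.414 0.39  0.03 ]
side b [297.3 214.2] [293, 209, 10, 11, 78] [0.516 0.092 0.06 ] [0.523 0.13  0.03 ]
side b [362.3 211.2] [359, 209, 7, 5, 27] [0.673 0.062 0.06 ] [0.686 0.099 0.03 ]
side b [394.  359.7] [380, 340, 31, 42, 1011] [ 0.59  -0.365  0.06 ] [ 0.6   -0.344  0.03 ]
side c [329.1 374.8] [318, 357, 24, 38, 704] [ 0.47  -0.365  0.06 ] [ 0.
[... 551 characters left out ...]

top b [193.3 190.5] [180, 178, 29, 25, 505] [0.585 0.457 0.06 ] [0.591 0.467 0.03 ]
top b [216.3 203.2] [207, 181, 19, 45, 306] [0.546 0.384 0.06 ] [0.55  0.392 0.03 ]
top b [452.8 188.6] [443, 180, 20, 18, 291] [ 0.595 -0.347  0.06 ] [ 0.601 -0.355  0.03 ]
top b [ 29.3 302. ] [0, 266, 70, 95, 1071] [0.246 0.927 0.06 ] [0.244 0.947 0.03 ]
top b [552.4 357.1] [534, 330, 37, 55, 283] [ 0.097 -0.616  0.06 ] [ 0.091 -0.631  0.03 ]
top c [454.1 228. ] [446, 221, 17, 14, 180] [ 0.473 -0.345  0.06 ] [ 0.476 -0.354  0.03 ]
top d [405.3 186.6] [400, 182, 11, 10, 83] [ 0.601 -0.2    0.06 ] [ 0.606 -0.205  0.03 ]
top d [546.4 360.8] [529, 334, 36, 55, 411] [ 0.087 -0.598  0.06 ] [ 0.081 -0.613  0.03 ]
```

View pics/s1.png

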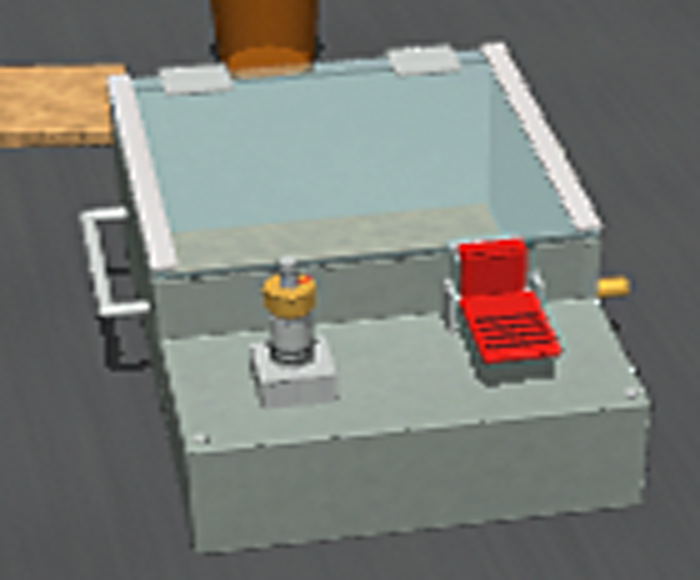

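View pics/t1.png

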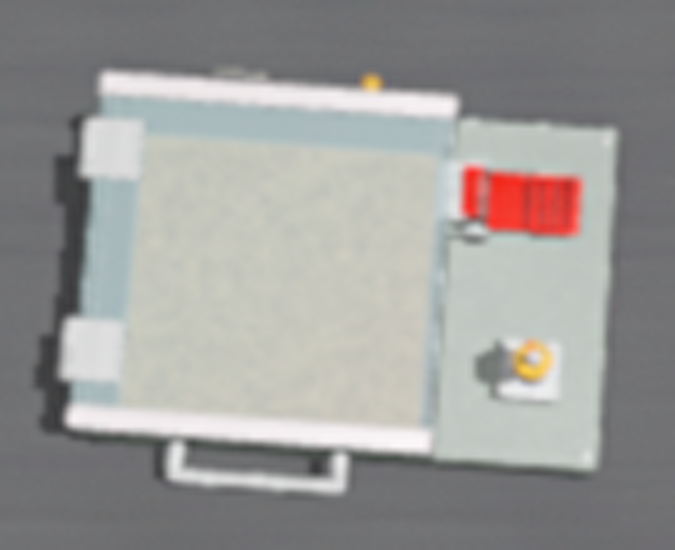

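The crops show: nut at s1 (290,296)/t1 (532,362), latch flat in t1 from 490 to 580 wide with its centre row at about 205, and the deck's outer corners at t1 (617,130),(597,470).

Run:
```python
from h import *
S=lambda x,y:np.array([240+x/5,140+y/4]);T=lambda x,y:np.array([240+x/5,145+y/5])
c1=onz("top",T(617,130),.08);c2=onz("top",T(597,470),.08);print("deck top",c1.round(3),c2.round(3),np.linalg.norm(c1-c2))
d1=onz("side",S(650,402),.08);d2=onz("side",S(193,452),.08);print("deck side",d1.round(3),d2.round(3),np.linalg.norm(d1-d2))
print("nut",onz("top",T(532,360),.152).round(3),onz("side",S(290,296),.145).round(3), tri(S(290,287),T(532,360)))
print("pin",onz("side",S(289,262),.169).round(3))
print("latch",onz("top",T(551,205),.107).round(3),onz("side",S(516,330),.107).round(3))
for p,q in (((103,78),(458,100)),((67,425),(432,450))):
  a,b=onz("top",T(*p),.124),onz("top",T(*q),.124);print("rail",a.round(3),b.round(3),np.degrees(np.arctan2(*(a-b)[:2])))
d=d1-d2;e=c1-c2;print(np.degrees(np.arctan2(d[1],d[0])),np.degrees(np.arctan2(e[1],e[0])))
# pots: mouth centre from top bbox/ellipse of blob
for n in M:
  im=cv2.imread(f"pics/{n}0.png")
  for k in HUE:
    bs=[b for b in blobs(im,k) if (400<b[0][0]<470 and 170<b[0][1]<250 if n=="top" else b[0][1]>280 and 270<b[0][0]<410)]
    for b in bs: 
      x,y,w,h,_=b[1]; print(n,k,onz(n,(x+w/2-.5,y+h/2-.5),.045).round(3), "bottom" ,onz(n,(x+w/2-.5,y+h-.5),0).round(3))
```

```text
deck top [ 0.645 -0.068  0.08 ] [ 0.437 -0.055  0.08 ] 0.2089244040327327
deck side [ 0.646 -0.068  0.08 ] [ 0.442 -0.056  0.08 ] 0.20482214846526742
nut [ 0.494 -0.013  0.152] [ 0.496 -0.015  0.145] (array([ 0.49578603, -0.01280776,  0.14947377]), np.float64(0.002206900279266261))
pin [ 0.496 -0.016  0.169]
latch [ 0.593 -0.026  0.107] [ 0.597 -0.024  0.107]
rail [0.665 0.241 0.124] [0.653 0.03  0.124] 3.363316734632151
rail [0.458 0.256 0.124] [0.445 0.044 0.124] 3.6349770140717688
-3.515161879511744 -3.7790007256278066
side a [ 0.45  -0.226  0.045] bottom [ 0.444 -0.242 -0.   ]
side b [ 0.596 -0.357  0.045] bottom [ 0.595 -0.369  0.   ]
side c [ 0.473 -0.356  0.045] bottom [ 0.471 -0.364  0.   ]
side d [ 0.601 -0.214  0.045] bottom [ 0.603 -0.214  0.   ]
top a [ 0.454 -0.219  0.045] bottom [ 0.422 -0.227  0.   ]
top b [ 0.598 -0.35   0.045] bottom [ 0.577 -0.362  0.   ]
top c [ 0.476 -0.35   0.045] bottom [ 0.458 -0.362  0.   ]
top d [ 0.604 -0.201  0.045] bottom [ 0.596 -0.209  0.   ]
```

Request:
{"api": "step_arm", "payload": {"turn": [[0,0,0],[0,0,0],[0,0,0],[0,0,0],[0,0,0],[0,0,0],[0,0,0],[0,0,0],[0,0,0],[0,0,0],[0,0,0],[0,0,0],[0,0,10],[0,0,10],[0,0,10],[0,0,10],[0,0,10],[0,0,10],[0,0,10]], "delta_pos": [[-3.81,-2.59,-0.42],[-3.81,-2.59,-0.42],[-3.81,-2.59,-0.42],[-3.81,-2.59,-0.42],[-3.81,-2.59,-0.42],[-3.81,-2.59,-0.42],[-3.81,-2.59,-0.42],[-3.81,-2.59,-0.42],[-3.81,-2.59,-0.42],[-3.81,-2.59,-0.42],[-3.81,-2.59,-0.42],[-3.81,-2.59,-0.42],[0,0,0],[0,0,0],[0,0,0],[0,0,0],[0,0,0],[0,0,0],[0,0,0]], "jaw": [60,60,60,60,60,60,60,60,60,60,60,50,50,50,42,42,42,42,42], "grip_force": 25}}

```text
time: 2.48
position: [0.4944, -0.0146, 0.2485]
tcp_rot: [-2.307, -2.132, 0.001]
wrist_force: [-0.7, 0.2, 1.3]
finger_gap: 0.0356
gripper_force: 0.0
```

Request:
{"api": "step_arm", "payload": {"turn": [[0,0,10],[0,0,10],[0,0,10],[0,0,10],[0,0,10],[0,0,10],[0,0,0]], "delta_pos": [[0,0,1],[0,0,1],[0,0,1],[0,0,1],[0,0,1],[0,0,0.5],[0,0,0]], "jaw": [42,42,42,42,42,42,42]}}

```text
time: 3.35
position: [0.4942, -0.0145, 0.1933]
tcp_rot: [-3.061, -0.704, 0.002]
wrist_force: [0.6, 0.1, 0.5]
finger_gap: 0.0354
gripper_force: 0.0
```

```bash
cat >> h.py <<'E'
def go(x,y,z=None):
    s=get_state();Rm=R.from_rotvec(s["tcp_rot"]).as_matrix();p=s["position"]
    d=np.array([x,y,p[2] if z is None else z])-p
    print("pos",p.round(4),"tool-delta cm",(Rm.T@d*100).round(2),"yaw_y",np.degrees(np.arctan2(Rm[1,1],Rm[0,1])).round(1),"q",np.degrees(s["qpos"]).round(0),"F",s["wrist_force"].round(1),"M",s["moment"].round(2),"gap",s["finger_gap"].round(4),"t",round(s["time"],1))
E
python3 - <<'E'
from h import *
go(.495,-.014)
im=imaging.snapshot("side");cv2.imwrite("pics/s2.png",cv2.resize(im[130:270,230:380],(750,700),interpolation=2)[:600])
print(proj("side",get_state()["position"]))
E
```

```text
Traceback (most recent call last):
  File "h.py", line 27, in go
    print("pos",p.round(4),"tool-delta cm",(Rm.T@d*100).round(2),"yaw_y",np.degrees(np.arctan2(Rm[1,1],Rm[0,1])).round(1),"q",np.degrees(s["qpos"]).round(0),"F",s["wrist_force"].round(1),"M",s["moment"].round(2),"gap",s["finger_gap"].round(4),"t",round(s["time"],1))
                                                                                                                                                                                                                          ^^^^^^^^^^^^^^^^^^^^^
AttributeError: 'float' object has no attribute 'round'
```

```bash
sed -i 's/s\["finger_gap"\].round(4)/round(s["finger_gap"],4)/' h.py
python3 - <<'E'
from h import *
go(.495,-.014)
im=imaging.snapshot("side");cv2.imwrite("pics/s2.png",cv2.resize(im[150:260,240:380],(700,550),interpolation=2))
print(proj("side",get_state()["position"]))
E
```

```text
pos [ 0.4942 -0.0145  0.1933] tool-delta cm [ 0.1  -0.01 -0.  ] yaw_y -64.1 q [ -2.  12.  -3.  75.   0. 152.] F [0.6 0.1 0.5] M [-0.03 -0.04 -0.04] gap 0.0354 t 3.4
[296.36553906 195.92957538]
```

View pics/s2.png

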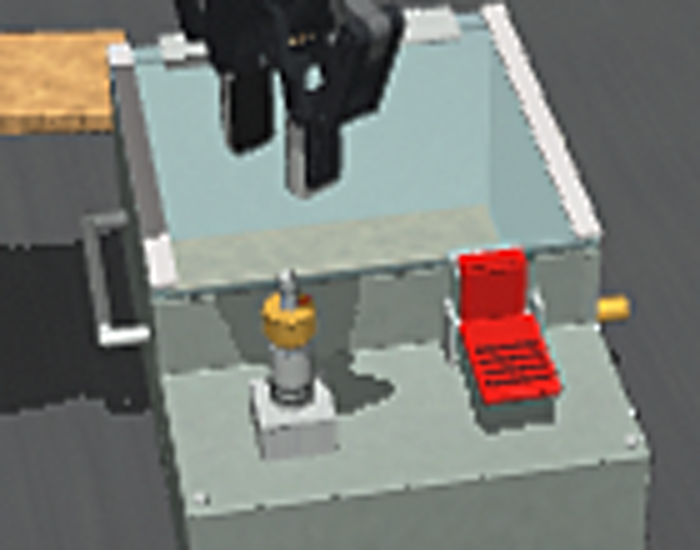

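Side crop: finger tips at about (240,152) and (308,197), nut at (290,318), pin tip (289,272). The tips look higher than the TCP projects, so I'll check against the first picture and the top view.

Run:
```python
from h import *
for z in (0,.013,.025): print(proj("side",[.20455,.45584,.1979+z]))
im=cv2.imread("pics/side0.png");a=cv2.resize(im[60:120,110:180],(560,480),interpolation=2)
t=imaging.snapshot("top");b=cv2.resize(t[170:230,310:380],(560,480),interpolation=2)
cv2.imwrite("pics/c3.png",np.hstack([a,b])[:, :]if 0 else cv2.resize(np.hstack([a,b]),(800,343)))
p=get_state()["position"]
for z in (-.02,0,.02,.05): print("top",proj("top",p+[0,0,z]))
```

```text
[153.87703552 112.63205601]
[152.94047135 108.26693941]
[152.06684182 104.19514713]
top [347.47094535 216.03935664]
top [347.81578546 215.18398123]
top [348.17217528 214.29995678]
top [348.72971773 212.91697349]
```

View pics/c3.png

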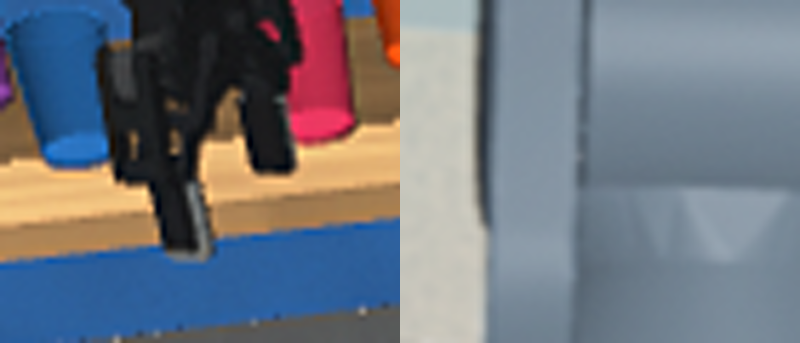

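The tips appear about 20–25 mm behind the reported TCP, so I'll lower around the nut and look before closing.

Request:
{"api": "step_arm", "payload": {"turn": [[0,0,0],[0,0,0],[0,0,0],[0,0,0],[0,0,0],[0,0,0]], "delta_pos": [[0.1,0,1.5],[0,0,1.5],[0,0,1.5],[0,0,1.5],[0,0,0.7],[0,0,0]], "jaw": [42,42,42,42,42,42]}}

```text
time: 4.2
position: [0.4952, -0.0141, 0.1264]
tcp_rot: [-3.062, -0.702, 0.001]
wrist_force: [-0.8, -0.9, 0.5]
finger_gap: 0.0355
gripper_force: 0.0
```

Run:
```python
from h import *
go(.495,-.014)
im=imaging.snapshot("side");cv2.imwrite("pics/s4.png",cv2.resize(im[170:250,250:350],(750,600),interpolation=2))
p=get_state()["position"]
for z in (0,.0187,.03): print((proj("side",p+[0,0,z])-[250,170])*7.5)
print((proj("side",[.495,-.014,.145])-[250,170])*7.5)
```

```text
pos [ 0.4952 -0.0141  0.1264] tool-delta cm [-0.01 -0.02  0.  ] yaw_y -64.2 q [ -2.  13. -11.  66.  -0. 153.] F [-0.8 -0.9  0.5] M [ 0.01  0.03 -0.02] gap 0.0355 t 4.2
[358.85064093 377.7513982 ]
[356.82457549 327.31208537]
[355.58109575 296.35540312]
[355.00088038 328.92704821]
```

View pics/s4.png

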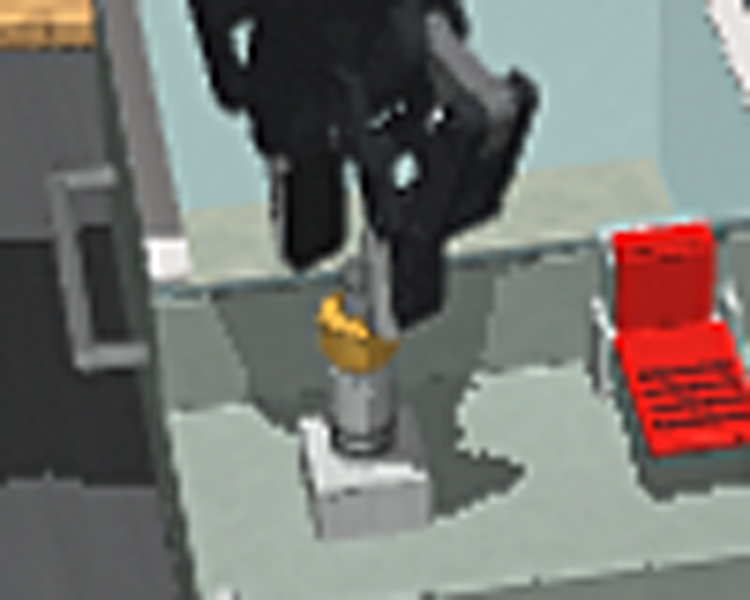

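Fingers straddle the nut but the tips (mid ≈ 358,295) are still about at its top; nut at (357,332). I'll go 1.7 cm lower and close gently.

Request:
{"api": "step_arm", "payload": {"turn": [[0,0,0],[0,0,0],[0,0,0],[0,0,0],[0,0,0],[0,0,0],[0,0,0]], "delta_pos": [[0,0,0.6],[0,0,0.6],[0,0,0.5],[0,0,0],[0,0,0],[0,0,0],[0,0,0]], "jaw": [42,42,42,22,22,22,22], "grip_force": 25}}

```text
time: 5.12
position: [0.4944, -0.0127, 0.1095]
tcp_rot: [-3.059, -0.703, 0.002]
wrist_force: [-6.0, 12.8, 2.5]
finger_gap: 0.0207
gripper_force: 24.5
```

Run:
```python
from h import *
go(.495,-.014)
im=imaging.snapshot("side");cv2.imwrite("pics/s5.png",cv2.resize(im[170:250,250:350],(750,600),interpolation=2))
```

```text
pos [ 0.4944 -0.0127  0.1095] tool-delta cm [-0.01  0.14 -0.  ] yaw_y -64.1 q [ -2.  14. -13.  63.   0. 153.] F [-6.  12.8  2.5] M [2.28 1.2  0.03] gap 0.0207 t 5.1
```

View pics/s5.png

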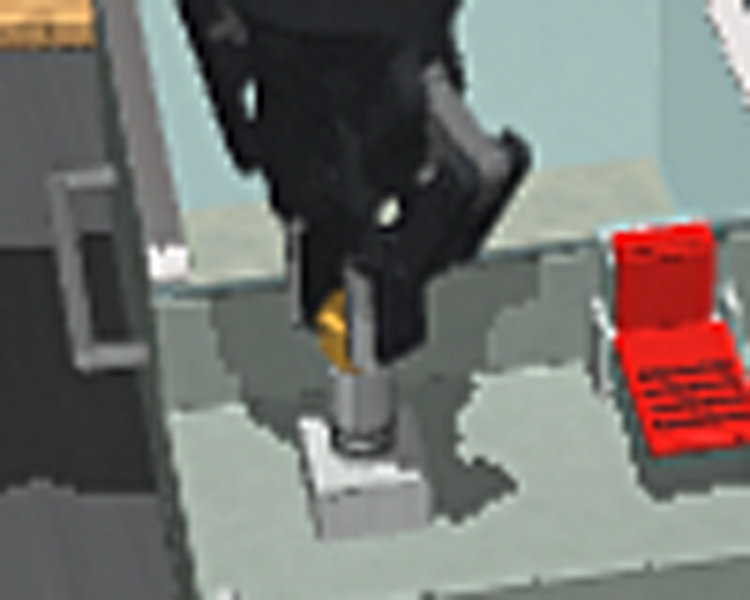

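Pads hold the nut (gap 20.7 mm); the side force shows the nut about 1.4 mm towards tool -y. I'll relieve this and unscrew.

Request:
{"api": "step_arm", "payload": {"turn": [[0,0,0],[0,0,0],[0,0,-10],[0,0,-10],[0,0,-10],[0,0,-10],[0,0,-10],[0,0,-10]], "delta_pos": [[0,-0.14,0],[0,0,0],[0,0,-0.0175],[0,0,-0.0175],[0,0,-0.0175],[0,0,-0.0175],[0,0,-0.0175],[0,0,-0.0175]], "jaw": [22,22,22,22,22,22,22,22]}}

```text
time: 6.18
position: [0.4956, -0.0132, 0.111]
tcp_rot: [2.294, 2.145, 0.001]
wrist_force: [3.5, -0.0, -5.0]
finger_gap: 0.0206
gripper_force: 24.6
```

```bash
python3 -c "
from h import *
go(.4944,-.0127)"
```

```text
pos [ 0.4956 -0.0132  0.111 ] tool-delta cm [ 0.04 -0.12 -0.  ] yaw_y -3.9 q [ -2.  14. -13.  63.  -0.  92.] F [ 3.5 -0.  -5. ] M [-0.16 -1.07 -0.03] gap 0.0206 t 6.2
```

Request:
{"api": "step_arm", "payload": {"turn": [[0,0,-10],[0,0,-10],[0,0,-10],[0,0,-10],[0,0,-10],[0,0,-10],[0,0,-10],[0,0,-10],[0,0,-10],[0,0,-10],[0,0,-10],[0,0,-10],[0,0,-10],[0,0,-10],[0,0,-10]], "delta_pos": [[0,0,-0.016],[0,0,-0.016],[0,0,-0.016],[0,0,-0.016],[0,0,-0.016],[0,0,-0.016],[0,0,-0.016],[0,0,-0.016],[0,0,-0.016],[0,0,-0.016],[0,0,-0.016],[0,0,-0.016],[0,0,-0.016],[0,0,-0.016],[0,0,-0.016]], "jaw": [22,22,22,22,22,22,22,22,22,22,22,22,22,22,22]}}

```text
time: 8.05
position: [0.4963, -0.0107, 0.1136]
tcp_rot: [-1.479, 2.767, 0.004]
wrist_force: [6.7, 19.1, -4.6]
finger_gap: 0.0205
gripper_force: 25.0
```

```bash
python3 -c "
from h import *
go(.4944,-.0127)"
```

```text
pos [ 0.4963 -0.0107  0.1136] tool-delta cm [ 0.27  0.04 -0.  ] yaw_y 146.2 q [ -1.  13. -13.  64.   0. -58.] F [ 6.7 19.1 -4.6] M [ 3.99 -1.29 -0.03] gap 0.0205 t 8.1
```

Request:
{"api": "step_arm", "payload": {"turn": [[0,0,-7],[0,0,-7],[0,0,-7],[0,0,-7]], "delta_pos": [[0,0,-0.01],[0,0,-0.01],[0,0,-0.01],[0,0,-0.01]], "jaw": [22,22,22,22]}}

```text
time: 8.55
position: [0.4954, -0.0125, 0.1137]
tcp_rot: [-2.103, 2.332, -0.0]
wrist_force: [3.2, -0.7, -5.8]
finger_gap: 0.0203
gripper_force: 25.3
```

```bash
python3 -c "
from h import *
go(.4944,-.0127)"
```

```text
pos [ 0.4954 -0.0125  0.1137] tool-delta cm [ 0.03  0.1  -0.  ] yaw_y 174.1 q [ -1.  13. -13.  64.   0. -86.] F [ 3.2 -0.7 -5.8] M [-0.1  -0.6  -0.18] gap 0.0203 t 8.6
```

Request:
{"api": "step_arm", "payload": {"turn": [[0,0,-8],[0,0,0]], "delta_pos": [[0,0,0],[0,0,0]], "jaw": [22,22]}}

```text
time: 8.8
position: [0.4956, -0.014, 0.1137]
tcp_rot: [2.258, -2.183, 0.004]
wrist_force: [2.6, -7.2, -5.3]
finger_gap: 0.0207
gripper_force: 25.3
```

```bash
python3 -c "
from h import *
go(.4944,-.0127)"
```

```text
pos [ 0.4956 -0.014   0.1137] tool-delta cm [-0.13  0.12 -0.  ] yaw_y -178.1 q [ -2.  13. -13.  64.  -0. -93.] F [ 2.6 -7.2 -5.3] M [-1.46 -0.8  -0.08] gap 0.0207 t 8.8
```

Request:
{"api": "step_arm", "payload": {"turn": [[0,0,0],[0,0,0],[0,0,0],[0,0,0],[0,0,0],[0,0,0],[0,0,0],[0,0,0],[0,0,0],[0,0,0],[0,0,0],[0,0,0]], "delta_pos": [[0,0,0],[0,0,0],[0,0,-1.5],[0,0,-1.5],[0,0,-1.5],[0,0,-0.8],[0,0,0],[0,0,0],[0,0,0],[0,0,0],[0,0,0],[0,0,0]], "jaw": [42,42,42,42,42,42,42,0,0,0,0,0]}}

```text
time: 10.3
position: [0.4949, -0.0129, 0.1666]
tcp_rot: [2.257, -2.186, -0.0]
wrist_force: [-0.8, 0.4, 0.5]
finger_gap: 0.0001
gripper_force: 0.0
```

Run:
```python
from h import *
go(.495,-.013)
im=imaging.snapshot("side");cv2.imwrite("pics/s6.png",cv2.resize(im[170:250,250:350],(750,600),interpolation=2))
p=get_state()["position"]
for z in (0,.0187,.03): print((proj("side",p+[0,0,z])-[250,170])*7.5)
```

```text
pos [ 0.4949 -0.0129  0.1666] tool-delta cm [ 0.01 -0.01 -0.  ] yaw_y -178.2 q [ -1.  12.  -7.  71.  -0. -93.] F [-0.8  0.4  0.5] M [-0.07  0.02  0.01] gap 0.0001 t 10.3
[351.16425044 267.2894173 ]
[349.02097671 214.73310451]
[347.70514745 182.46698148]
```

View pics/s6.png

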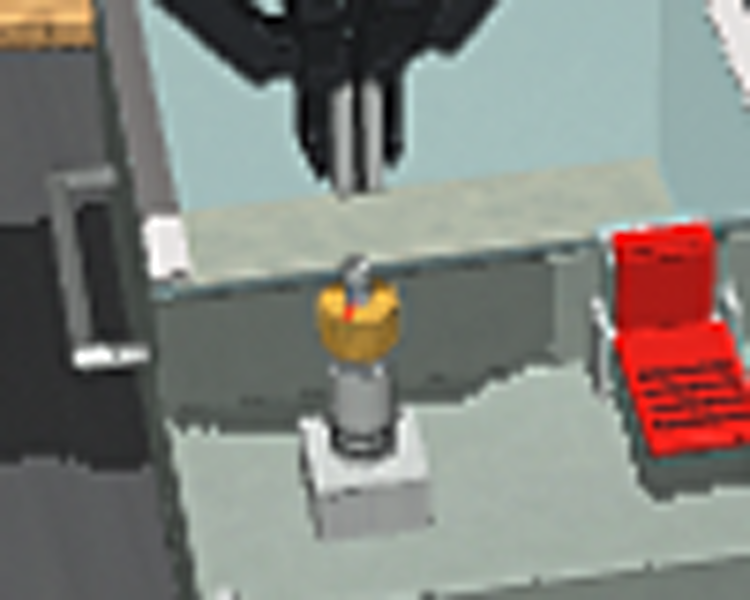

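Fingers shut, tips at (358,192), centred above the pin (355,262); the nut has risen. Pressing down stepwise.

Request:
{"api": "step_arm", "payload": {"turn": [[0,0,0],[0,0,0],[0,0,0],[0,0,0],[0,0,0]], "delta_pos": [[0,0,0.8],[0,0,0.6],[0,0,0.4],[0,0,0.2],[0,0,0.1]], "jaw": [0,0,0,0,0]}}

```text
time: 10.98
position: [0.4949, -0.0129, 0.1456]
tcp_rot: [-2.257, 2.186, 0.0]
wrist_force: [-0.0, 0.0, -0.6]
finger_gap: -0.0
gripper_force: 0.0
```

Request:
{"api": "step_arm", "payload": {"turn": [[0,0,0],[0,0,0],[0,0,0]], "delta_pos": [[0,0,0.1],[0,0,0.1],[0,0,0]], "jaw": [0,0,0]}}

```text
time: 11.35
position: [0.4949, -0.0129, 0.1436]
tcp_rot: [-2.257, 2.186, -0.0]
wrist_force: [0.2, -0.2, 0.3]
finger_gap: 0.0001
gripper_force: 0.0
```

Request:
{"api": "step_arm", "payload": {"turn": [[0,0,0],[0,0,0],[0,0,0]], "delta_pos": [[0,0,0.1],[0,0,0.1],[0,0,0]], "jaw": [0,0,0]}}

```text
time: 11.72
position: [0.4948, -0.0129, 0.1416]
tcp_rot: [2.257, -2.186, -0.0]
wrist_force: [-0.4, -0.6, 0.2]
finger_gap: 0.0001
gripper_force: 0.0
```

Request:
{"api": "step_arm", "payload": {"turn": [[0,0,0],[0,0,0],[0,0,0]], "delta_pos": [[0,0,0.1],[0,0,0.1],[0,0,0]], "jaw": [0,0,0]}}

```text
time: 12.1
position: [0.4948, -0.0129, 0.1396]
tcp_rot: [2.257, -2.186, -0.0]
wrist_force: [0.3, -0.5, -0.3]
finger_gap: 0.0
gripper_force: 0.0
```

Request:
{"api": "step_arm", "payload": {"turn": [[0,0,0],[0,0,0],[0,0,0]], "delta_pos": [[0,0,0.1],[0,0,0.1],[0,0,0]], "jaw": [0,0,0]}}

```text
time: 12.48
position: [0.4948, -0.0129, 0.1376]
tcp_rot: [2.257, -2.186, -0.0]
wrist_force: [-0.3, 0.1, 0.2]
finger_gap: 0.0001
gripper_force: 0.0
```

Request:
{"api": "step_arm", "payload": {"turn": [[0,0,0],[0,0,0],[0,0,0]], "delta_pos": [[0,0,0.1],[0,0,0.1],[0,0,0]], "jaw": [0,0,0]}}

```text
time: 12.85
position: [0.4949, -0.0129, 0.1357]
tcp_rot: [-2.257, 2.186, -0.0]
wrist_force: [-0.7, -0.5, 1.5]
finger_gap: -0.0002
gripper_force: 0.8
```

Request:
{"api": "step_arm", "payload": {"turn": [[0,0,0],[0,0,0],[0,0,0]], "delta_pos": [[0,0,0.1],[0,0,0.1],[0,0,0]], "jaw": [0,0,0]}}

```text
time: 13.22
position: [0.4949, -0.0129, 0.1337]
tcp_rot: [-2.257, 2.186, -0.0]
wrist_force: [-0.3, 1.5, 2.6]
finger_gap: 0.0001
gripper_force: 1.5
```

Request:
{"api": "step_arm", "payload": {"turn": [[0,0,0],[0,0,0],[0,0,0]], "delta_pos": [[0,0,0.1],[0,0,0.1],[0,0,0]], "jaw": [0,0,0]}}

```text
time: 13.6
position: [0.495, -0.0129, 0.1318]
tcp_rot: [-2.257, 2.186, -0.0]
wrist_force: [-0.5, 0.2, 6.7]
finger_gap: 0.0
gripper_force: 3.1
```

Run:
```python
from h import *
go(.495,-.013)
im=imaging.snapshot("side");cv2.imwrite("pics/s7.png",cv2.resize(im[170:250,250:350],(750,600),interpolation=2))
```

```text
pos [ 0.495  -0.0129  0.1318] tool-delta cm [ 0.01 -0.    0.  ] yaw_y -178.2 q [ -1.  13. -11.  66.  -0. -93.] F [-0.5  0.2  6.7] M [0.01 0.22 0.02] gap 0.0 t 13.6
```

View pics/s7.png

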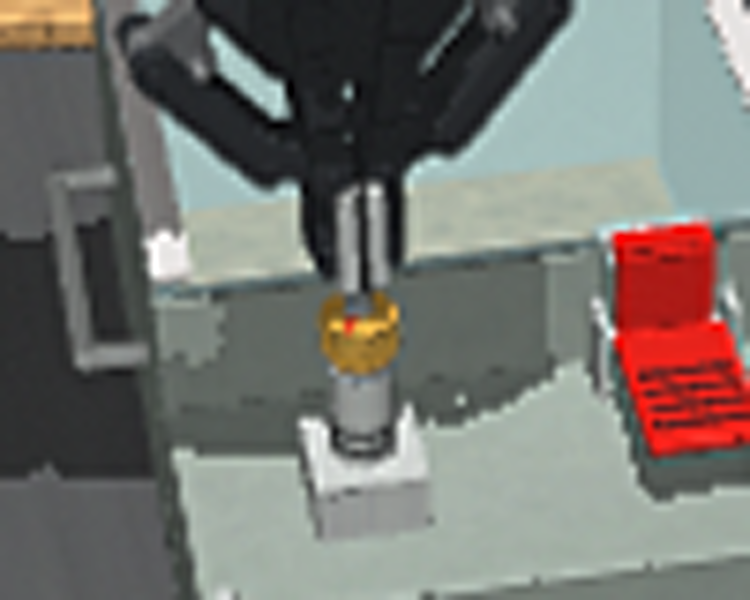

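The nut has gone down with the pin (nut now at 360,335); tips sit on the pin. Pressing slightly further and holding 2.4 s.

Request:
{"api": "step_arm", "payload": {"turn": [[0,0,0],[0,0,0],[0,0,0]], "delta_pos": [[0,0,0.05],[0,0,0.05],[0,0,0]], "jaw": [0,0,0]}}

```text
time: 14.02
position: [0.4952, -0.0129, 0.1315]
tcp_rot: [-2.256, 2.185, -0.001]
wrist_force: [-4.9, -0.1, 17.4]
finger_gap: 0.0001
gripper_force: 8.6
```

Request:
{"api": "step_arm", "payload": {"turn": [[0,0,0],[0,0,0],[0,0,0],[0,0,0],[0,0,0],[0,0,0],[0,0,0],[0,0,0],[0,0,0],[0,0,0],[0,0,0],[0,0,0],[0,0,0],[0,0,0],[0,0,0],[0,0,0],[0,0,0],[0,0,0],[0,0,0],[0,0,0]], "delta_pos": [[0,0,0],[0,0,0],[0,0,0],[0,0,0],[0,0,0],[0,0,0],[0,0,0],[0,0,0],[0,0,0],[0,0,0],[0,0,0],[0,0,0],[0,0,0],[0,0,0],[0,0,0],[0,0,0],[0,0,0],[0,0,0],[0,0,0],[0,0,0]], "jaw": [0,0,0,0,0,0,0,0,0,0,0,0,0,0,0,0,0,0,0,0]}}

```text
time: 16.52
position: [0.4952, -0.0129, 0.1315]
tcp_rot: [-2.256, 2.185, -0.001]
wrist_force: [-4.8, 0.8, 16.9]
finger_gap: -0.0
gripper_force: 8.6
```

Request:
{"api": "step_arm", "payload": {"turn": [[0,0,0],[0,0,0],[0,0,0],[0,0,0],[0,0,0],[0,0,0],[0,0,0],[0,0,0],[0,0,0],[0,0,0],[0,0,0],[0,0,0]], "delta_pos": [[0,0,-0.5],[0,0,-1.5],[0,0,-2.5],[0.5,-2.5,0],[0.5,-2.5,0],[0.5,-2.5,0],[0.5,-2.4,0],[0,0,2],[0,0,2.5],[0,0,2.5],[0,0,2],[0,0,0]], "jaw": [0,0,0,0,0,0,0,0,0,0,0,0]}}

```text
time: 18.02
position: [0.5935, -0.0297, 0.0849]
tcp_rot: [2.255, -2.185, -0.003]
wrist_force: [0.3, -0.8, -0.3]
finger_gap: 0.0002
gripper_force: 0.0
```

Run:
```python
from h import *
go(.5945,-.030)
im=imaging.snapshot("side");cv2.imwrite("pics/s8.png",cv2.resize(im[170:250,270:370],(750,600),interpolation=2))
```

```text
pos [ 0.5935 -0.0297  0.0849] tool-delta cm [ 0.04 -0.1  -0.  ] yaw_y -178.2 q [ -3.  26.   1.  65.  -0. -95.] F [ 0.3 -0.8 -0.3] M [0.02 0.03 0.01] gap 0.0002 t 18.0
```

View pics/s8.png

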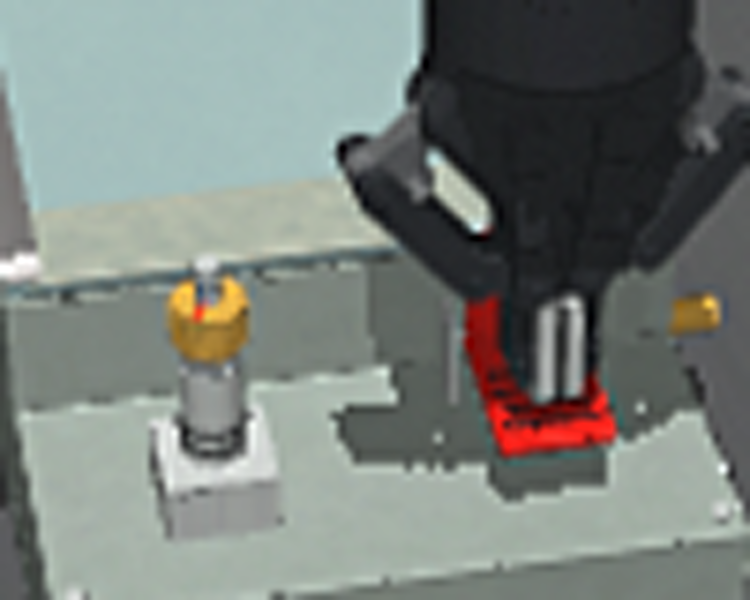

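Tips (555,400) stand over the ribbed end of the red paddle, and the pin is back up. Pressing.

Request:
{"api": "step_arm", "payload": {"turn": [[0,0,0],[0,0,0],[0,0,0],[0,0,0],[0,0,0]], "delta_pos": [[0,0,0.4],[0,0,0.4],[0,0,0.3],[0,0,0.3],[0,0,0]], "jaw": [0,0,0,0,0]}}

```text
time: 18.7
position: [0.5945, -0.0299, 0.0716]
tcp_rot: [2.256, -2.186, 0.001]
wrist_force: [1.2, -1.2, 2.5]
finger_gap: -0.0001
gripper_force: 1.0
```

Request:
{"api": "step_arm", "payload": {"turn": [[0,0,0],[0,0,0],[0,0,0]], "delta_pos": [[0,0,0.2],[0,0,0.2],[0,0,0]], "jaw": [0,0,0]}}

```text
time: 19.08
position: [0.5945, -0.0299, 0.0676]
tcp_rot: [2.256, -2.186, 0.0]
wrist_force: [-1.0, -3.3, 2.9]
finger_gap: -0.0001
gripper_force: 1.9
```

Request:
{"api": "step_arm", "payload": {"turn": [[0,0,0],[0,0,0],[0,0,0],[0,0,0]], "delta_pos": [[0,0,0.2],[0,0,0.2],[0,0,0.1],[0,0,0]], "jaw": [0,0,0,0]}}

```text
time: 19.58
position: [0.5945, -0.0296, 0.0626]
tcp_rot: [-2.257, 2.185, 0.0]
wrist_force: [-0.5, -2.8, 4.9]
finger_gap: -0.0
gripper_force: 2.9
```

Run:
```python
from h import *
go(.5945,-.030)
im=imaging.snapshot("side");cv2.imwrite("pics/side9.png",im)
a=cv2.imread("pics/side0.png");d=cv2.absdiff(a,im).max(2)>25
ys,xs=np.where(d[:200,255:365]);print(d[60:150,255:300].sum(),ys.min(),len(ys))
```

```text
pos [ 0.5945 -0.0296  0.0626] tool-delta cm [ 0.04  0.   -0.  ] yaw_y -178.2 q [ -3.  27.  -2.  62.   0. -95.] F [-0.5 -2.8  4.9] M [-0.63  0.08 -0.01] gap -0.0 t 19.6
84 0 14052
```

Request:
{"api": "step_arm", "payload": {"turn": [[0,0,0],[0,0,0],[0,0,0],[0,0,0],[0,0,0],[0,0,0],[0,0,0],[0,0,0]], "delta_pos": [[0,0,0],[0,0,0],[0,0,0],[0,0,0],[0,0,0],[0,0,0],[0,0,0],[0,0,0]], "jaw": [0,0,0,0,0,0,0,0]}}

```text
time: 20.62
position: [0.5945, -0.0296, 0.0627]
tcp_rot: [-2.257, 2.185, -0.0]
wrist_force: [-1.1, -3.7, 5.2]
finger_gap: 0.0003
gripper_force: 2.9
```

Run:
```python
from h import *
im=imaging.snapshot("side");cv2.imwrite("pics/side10.png",im[30:400,180:480])
```

```text
(no output)
```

View pics/side10.png

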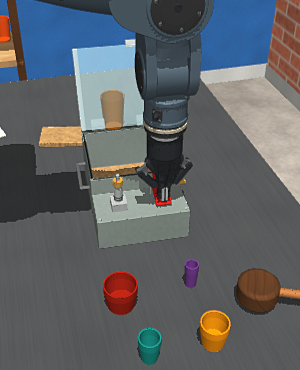

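The lid stands open and the finger is still on the paddle. I'll lift off and measure the pots.

Request:
{"api": "step_arm", "payload": {"turn": [[0,0,0],[0,0,0],[0,0,0],[0,0,0],[0,0,0],[0,0,0]], "delta_pos": [[0,0,-1],[0,0,-2],[0,0,-3],[0,0,-3.5],[2,0,-3.5],[3,0,-2]], "jaw": [0,0,0,0,30,60]}}

```text
time: 21.42
position: [0.5963, -0.0792, 0.2149]
tcp_rot: [-2.257, 2.183, -0.001]
wrist_force: [0.8, -0.4, 0.3]
finger_gap: 0.0356
gripper_force: 0.0
```

```bash
cat >> h.py <<'E'
RAD={"a":.034,"b":.0275,"c":.021,"d":.0145}
def est(n,mask,r,z=.06):
    """rim centre: left/right silhouette and far edge, of the outer rim circle at height z"""
    ys,xs=np.where(mask);o=np.array(M[n]["cam_to_world"])[:3,3]
    c=onz(n,(xs.mean(),ys.mean()),z)[:2]
    # project mask edge pixels to plane z; keep those on the far side, least squares centre with known r
    e=mask.astype(np.uint8);cs=max(cv2.findContours(e,cv2.RETR_EXTERNAL,cv2.CHAIN_APPROX_NONE)[0],key=cv2.contourArea)[:,0,:].astype(float)
    cs+=.45*(cs-[xs.mean(),ys.mean()])/np.linalg.norm(cs-[xs.mean(),ys.mean()],axis=1)[:,None]
    P=np.array([onz(n,p,z)[:2] for p in cs]);u=c-o[:2];u/=np.linalg.norm(u)
    for _ in range(8):
        k=(P-c)@u>-.1*r
        Q=P[k];v=Q-c;l=np.linalg.norm(v,axis=1)
        f=np.linalg.lstsq(-v/l[:,None],r-l,rcond=None)[0];c=c+f
    return c,np.std(l-r)
def pots(only=None,z=.06,tag=None):
    ims={n:imaging.snapshot(n) for n in M};out={}
    for k in (only or "abcd"):
        es=[]
        for n in M:
            for b in blobs(ims[n],k):
                c=b[0]
                p=onz(n,c,.045)
                if .35<p[0]<.72 and -.5<p[1]<-.10: es.append((n,)+est(n,b[2],RAD[k],z))
        print(k,[(e[0],e[1].round(4).tolist(),round(e[2],4)) for e in es])
E
python3 - <<'E'
from h import *
go(.45,-.22);pots()
E
```

```text
pos [ 0.5963 -0.0792  0.2149] tool-delta cm [13.58 15.1  -0.03] yaw_y -178.1 q [  -8.   25.   18.   83.    0. -100.] F [ 0.8 -0.4  0.3] M [-0.03 -0.03  0.03] gap 0.0356 t 21.4
a [('side', [0.4514, -0.2182], np.float64(0.0007))]
b [('side', [0.5977, -0.3502], np.float64(0.0007)), ('top', [0.5974, -0.3503], np.float64(0.0008))]
c [('side', [0.4743, -0.3499], np.float64(0.0006)), ('top', [0.4741, -0.3496], np.float64(0.0011))]
d [('side', [0.604, -0.2037], np.float64(0.0006))]
```

Request:
{"api": "step_arm", "payload": {"turn": [[0,0,0],[0,0,0],[0,0,0],[0,0,0],[0,0,0],[0,0,0],[0,0,0],[0,0,0],[0,0,0],[0,0,0]], "delta_pos": [[2.24,2.49,0],[2.24,2.49,0],[2.24,2.49,0],[2.24,2.49,0],[2.24,2.49,0],[2.22,2.5,0],[0,0,4],[0,0,4],[0,0,4],[0,0,0]], "jaw": [100,100,100,100,100,100,100,100,100,100]}}

```text
time: 22.78
position: [0.4489, -0.217, 0.0905]
tcp_rot: [2.256, -2.184, -0.008]
wrist_force: [0.2, 0.3, 0.8]
finger_gap: 0.0853
gripper_force: 0.0
```

Run:
```python
from h import *
go(.4514,-.2182,.0);pots("abcd")
```

```text
pos [ 0.4489 -0.217   0.0905] tool-delta cm [ 0.15 -0.28  9.05] yaw_y -178.1 q [ -26.   15.  -14.   61.    0. -118.] F [0.2 0.3 0.8] M [-0.06 -0.01  0.02] gap 0.0853 t 22.8
a [('side', [0.4517, -0.2179], np.float64(0.0008)), ('top', [0.448, -0.1992], np.float64(0.0046))]
b [('side', [0.5977, -0.3502], np.float64(0.0007))]
c [('side', [0.4743, -0.3498], np.float64(0.0006))]
d [('side', [0.6039, -0.2038], np.float64(0.0006)), ('top', [0.603, -0.2019], np.float64(0.0006))]
```

Request:
{"api": "step_arm", "payload": {"turn": [[0,0,0],[0,0,0],[0,0,0],[0,0,0],[0,0,0],[0,0,0]], "delta_pos": [[0.15,-0.28,0],[0,0,2.5],[0,0,2.5],[0,0,2],[0,0,1.8],[0,0,0]], "jaw": [100,100,100,100,100,100]}}

```text
time: 23.62
position: [0.4539, -0.22, 0.0048]
tcp_rot: [2.257, -2.186, -0.001]
wrist_force: [0.0, -0.4, 0.0]
finger_gap: 0.0858
gripper_force: 0.0
```

Request:
{"api": "step_arm", "payload": {"turn": [[0,0,0],[0,0,0],[0,0,0],[0,0,0],[0,0,0]], "delta_pos": [[0,0,0],[0,0,0],[0,0,0],[0,0,0],[0,0,0]], "jaw": [70,70,70,70,70], "grip_force": 30}}

```text
time: 24.25
position: [0.4547, -0.2204, 0.0063]
tcp_rot: [-2.256, 2.185, -0.003]
wrist_force: [-2.9, 1.8, 8.8]
finger_gap: 0.0662
gripper_force: 31.1
```

Run:
```python
from h import *
go(.4514,-.2182,.0);pots("a")
```

```text
pos [ 0.4547 -0.2204  0.0063] tool-delta cm [-0.24  0.32  0.63] yaw_y -178.2 q [ -26.   20.  -21.   49.   -0. -118.] F [-2.9  1.8  8.8] M [0.26 0.67 0.02] gap 0.0662 t 24.2
a [('side', [0.4558, -0.2195], np.float64(0.0015)), ('top', [0.4522, -0.1725], np.float64(0.0124))]
```

Request:
{"api": "step_arm", "payload": {"turn": [[0,0,0],[0,0,0],[0,0,0],[0,0,0],[0,0,0],[0,0,0],[0,0,0],[0,0,0]], "delta_pos": [[0,0,-1],[0,0,-3],[0,0,-3.5],[0,0,-3.5],[0,0,-3.5],[0,0,-3.5],[0,0,-2],[0,0,0]], "jaw": [70,70,70,70,70,70,70,70], "grip_force": 35}}

```text
time: 25.35
position: [0.4546, -0.2204, 0.2066]
tcp_rot: [-2.256, 2.185, -0.005]
wrist_force: [-0.2, -0.4, -1.6]
finger_gap: 0.066
gripper_force: 40.0
```

Request:
{"api": "step_arm", "payload": {"turn": [[0,0,0],[0,0,0],[0,0,0],[0,0,0],[0,0,0],[0,0,0],[0,0,0],[0,0,0],[0,0,0],[0,0,0],[0,0,0],[0,0,0],[0,0,0],[0,0,0]], "delta_pos": [[-1.5,-0.5,0],[-3,-0.9,0],[-3.5,-1.1,0],[-3.5,-1.1,0],[-3.5,-1.1,0],[-3.5,-1.1,0],[-3.5,-1.1,0],[-3.5,-1.1,0],[-3.5,-1.1,0],[-3.5,-1.1,0],[-2.0,-0.7,0],[-1.0,-0.26,0],[0,0,0],[0,0,0]], "jaw": [70,70,70,70,70,70,70,70,70,70,70,70,70,70]}}

```text
time: 27.1
position: [0.5538, 0.1375, 0.2047]
tcp_rot: [2.256, -2.186, 0.0]
wrist_force: [0.4, 0.2, -1.7]
finger_gap: 0.0657
gripper_force: 40.5
```

Run:
```python
from h import *
go(.555,.1426,.0);pots("bcd")
```

```text
pos [0.5538 0.1375 0.2047] tool-delta cm [-0.51 -0.14 20.47] yaw_y -178.2 q [ 14.  21.  10.  80.  -0. -78.] F [ 0.4  0.2 -1.7] M [-0.05  0.01 -0.02] gap 0.0657 t 27.1
b [('side', [0.5977, -0.3502], np.float64(0.0006)), ('top', [0.5974, -0.3503], np.float64(0.0008))]
c [('side', [0.4743, -0.3499], np.float64(0.0006)), ('top', [0.474, -0.3499], np.float64(0.0011))]
d [('side', [0.604, -0.2036], np.float64(0.0006)), ('top', [0.6032, -0.2029], np.float64(0.0009))]
```

Request:
{"api": "step_arm", "payload": {"turn": [[0,0,0],[0,0,0],[0,0,0],[0,0,0],[0,0,0],[0,0,0],[0,0,0],[0,0,0]], "delta_pos": [[-0.3,-0.1,2],[0,0,3.5],[0,0,3.5],[0,0,3.5],[0,0,3.2],[0,0,1.7],[0,0,1],[0,0,0]], "jaw": [70,70,70,70,70,70,70,70]}}

```text
time: 28.2
position: [0.5547, 0.1411, 0.0205]
tcp_rot: [2.256, -2.186, -0.0]
wrist_force: [0.4, -0.7, -1.7]
finger_gap: 0.066
gripper_force: 40.6
```

Request:
{"api": "step_arm", "payload": {"turn": [[0,0,0],[0,0,0],[0,0,0]], "delta_pos": [[0,0,0.25],[0,0,0.2],[0,0,0]], "jaw": [70,70,70]}}

```text
time: 28.58
position: [0.555, 0.1414, 0.0163]
tcp_rot: [-2.257, 2.185, -0.0]
wrist_force: [-0.0, -0.3, -1.4]
finger_gap: 0.0659
gripper_force: 40.6
```

Request:
{"api": "step_arm", "payload": {"turn": [[0,0,0],[0,0,0],[0,0,0]], "delta_pos": [[0,0,0.15],[0,0,0.1],[0,0,0]], "jaw": [70,70,70]}}

```text
time: 28.95
position: [0.555, 0.1415, 0.0144]
tcp_rot: [-2.256, 2.185, -0.001]
wrist_force: [-4.9, -1.0, 11.3]
finger_gap: 0.0658
gripper_force: 41.8
```

Request:
{"api": "step_arm", "payload": {"turn": [[0,0,0],[0,0,0],[0,0,0],[0,0,0],[0,0,0],[0,0,0],[0,0,0],[0,0,0],[0,0,0],[0,0,0]], "delta_pos": [[0,0,-0.05],[0,0,0],[0,0,0],[0,0,0],[0,0,-2],[0,0,-3.5],[0,0,-4],[0,0,-4],[0,0,-4],[0,0,-2.5]], "jaw": [85,98,98,98,98,98,98,98,98,98], "grip_force": 30}}

```text
time: 30.2
position: [0.5553, 0.1415, 0.2162]
tcp_rot: [-2.256, 2.184, -0.002]
wrist_force: [-0.1, -0.2, -0.2]
finger_gap: 0.0836
gripper_force: 0.0
```

Run:
```python
from h import *
go(.5977,-.3502,.21);pots("bcd")
for n in M:
  for b in blobs(imaging.snapshot(n),"a"):
    p=onz(n,b[0],.06)
    if .45<p[0]<.66 and 0<p[1]<.3: print(n,b[1],[x if isinstance(x,float) else x.round(4) for x in est(n,b[2],.034,.068)])
```

```text
pos [0.5553 0.1415 0.2162] tool-delta cm [49.28 -2.66  0.6 ] yaw_y -178.2 q [ 14.  21.  12.  81.   0. -78.] F [-0.1 -0.2 -0.2] M [0.02 0.06 0.  ] gap 0.0836 t 30.2
b [('side', [0.5977, -0.3502], np.float64(0.0007)), ('top', [0.5974, -0.3503], np.float64(0.0008))]
c [('side', [0.4743, -0.3498], np.float64(0.0006)), ('top', [0.474, -0.3499], np.float64(0.0011))]
d [('side', [0.604, -0.2036], np.float64(0.0006)), ('top', [0.6032, -0.2029], np.float64(0.0009))]
side [295, 190, 26, 15, 328] [array([0.5538, 0.1433]), np.float64(0.0009267776751443565)]
side [331, 199, 21, 32, 444] [array([0.6158, 0.0754]), np.float64(0.009987863806056395)]
```

Request:
{"api": "step_arm", "payload": {"turn": [[0,0,0],[0,0,0],[0,0,0],[0,0,0],[0,0,0],[0,0,0],[0,0,0],[0,0,0],[0,0,0],[0,0,0],[0,0,0],[0,0,0],[0,0,0],[0,0,0],[0,0,0],[0,0,0]], "delta_pos": [[3,0,0],[4.1,-0.2,0],[4.1,-0.2,0],[4.1,-0.2,0],[4.1,-0.25,0],[4.1,-0.25,0],[4.1,-0.25,0],[4.1,-0.25,0],[4.1,-0.25,0],[4.1,-0.25,0],[4.1,-0.25,0],[4,-0.2,0],[1.3,-0.1,3],[0,0,4],[0,0,4],[0,0,0]], "jaw": [84,84,84,84,84,84,84,84,84,84,84,84,84,84,84,84]}}

```text
time: 32.4
position: [0.5946, -0.3491, 0.1001]
tcp_rot: [2.255, -2.184, -0.011]
wrist_force: [0.1, -0.9, 0.8]
finger_gap: 0.0717
gripper_force: 0.0
```

```bash
cat >> h.py <<'E'
def nest(k,z):
    for n in M:
        for b in blobs(imaging.snapshot(n),k):
            p=onz(n,b[0],z)
            if .48<p[0]<.63 and .09<p[1]<.2: print("nest",k,n,[np.round(x,4) for x in est(n,b[2],RAD[k],z)])
E
python3 - <<'E'
from h import *
pots("bcd");nest("a",.068)
go(.5976,-.3502,.012)
E
```

```text
b [('side', [0.5975, -0.3508], np.float64(0.0013)), ('top', [0.5972, -0.3505], np.float64(0.001))]
c [('side', [0.4743, -0.3499], np.float64(0.0006))]
d [('top', [0.6034, -0.2038], np.float64(0.0009))]
nest a side [array([0.554 , 0.1432]), np.float64(0.001)]
nest a top [array([0.5498, 0.1421]), np.float64(0.0026)]
pos [ 0.598  -0.3509  0.106 ] tool-delta cm [-0.09  0.06  9.4 ] yaw_y -178.2 q [ -30.   37.   23.   75.   -0. -122.] F [-0.3 -0.6  1.2] M [-0.   -0.03 -0.01] gap 0.0715 t 32.6
```

Request:
{"api": "step_arm", "payload": {"turn": [[0,0,0],[0,0,0],[0,0,0],[0,0,0],[0,0,0],[0,0,0],[0,0,0],[0,0,0],[0,0,0],[0,0,0],[0,0,0]], "delta_pos": [[-0.09,0.06,2.5],[0,0,2.5],[0,0,2.5],[0,0,1.4],[0,0,0.5],[0,0,0],[0,0,0],[0,0,0],[0,0,0],[0,0,0],[0,0,0]], "jaw": [84,84,84,84,84,84,55,55,55,55,55], "grip_force": 30}}

```text
time: 33.98
position: [0.5972, -0.35, 0.0116]
tcp_rot: [-2.256, 2.185, -0.003]
wrist_force: [-1.1, -0.0, 5.1]
finger_gap: 0.0542
gripper_force: 30.5
```

Run:
```python
from h import *
go(.5976,-.3502,.2);pots("b");go(.5976,-.3502,.2)
im=imaging.snapshot("top");c=im[130:260,240:375];cv2.imwrite("pics/t11.png",cv2.resize(c,None,fx=4,fy=4,interpolation=2))
```

```text
pos [ 0.5972 -0.35    0.0116] tool-delta cm [  0.04  -0.07 -18.84] yaw_y -178.2 q [ -30.   40.   13.   63.   -0. -122.] F [-1.1 -0.   5.1] M [0.07 0.28 0.05] gap 0.0542 t 34.0
b [('side', [0.5988, -0.3538], np.float64(0.0029)), ('top', [0.5921, -0.3302], np.float64(0.005))]
pos [ 0.5972 -0.35    0.0116] tool-delta cm [  0.04  -0.07 -18.84] yaw_y -178.2 q [ -30.   40.   13.   63.   -0. -122.] F [-0.2  0.3  5.8] M [0.09 0.31 0.06] gap 0.0544 t 34.1
```

View pics/t11.png

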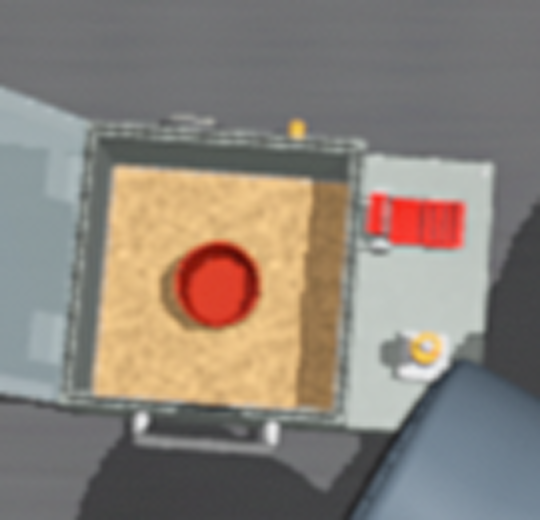

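Pot A stands upright in the chest, rim centre at crop (218,285), i.e. top pixel (294.5,201.2).

Run:
```python
from h import *
print(onz("top",(294.4,201.0),.068)); nest("a",.068)
```

```text
[0.55275382 0.14291203 0.068     ]
nest a side [array([0.5538, 0.1432]), np.float64(0.001)]
nest a top [array([0.5496, 0.1425]), np.float64(0.0025)]
```

Request:
{"api": "step_arm", "payload": {"turn": [[0,0,0],[0,0,0],[0,0,0],[0,0,0],[0,0,0],[0,0,0],[0,0,0],[0,0,0],[0,0,0]], "delta_pos": [[0,0,-1],[0,0,-2.5],[0,0,-3.5],[0,0,-3.5],[0,0,-3.5],[0,0,-3.5],[0,0,-2],[0,0,-1],[0,0,0]], "jaw": [55,55,55,55,55,55,55,55,55]}}

```text
time: 35.35
position: [0.5967, -0.3497, 0.2156]
tcp_rot: [-2.257, 2.185, -0.001]
wrist_force: [0.5, -0.2, -0.9]
finger_gap: 0.0543
gripper_force: 32.0
```

Run:
```python
from h import *
go(.5545,.143)
pots("b",z=.06+get_state()["position"][2]-.0116)
```

```text
pos [ 0.5967 -0.3497  0.2156] tool-delta cm [-4.938e+01  2.640e+00 -2.000e-02] yaw_y -178.2 q [ -30.   38.   40.   92.    0. -122.] F [ 0.5 -0.2 -0.9] M [0.01 0.02 0.  ] gap 0.0543 t 35.4
b [('side', [0.5984, -0.3517], np.float64(0.0023)), ('top', [0.5962, -0.3344], np.float64(0.0055))]
```

Request:
{"api": "step_arm", "payload": {"turn": [[0,0,0],[0,0,0],[0,0,0],[0,0,0],[0,0,0],[0,0,0],[0,0,0],[0,0,0],[0,0,0],[0,0,0],[0,0,0],[0,0,0],[0,0,0],[0,0,0],[0,0,0],[0,0,0],[0,0,0],[0,0,0]], "delta_pos": [[-1.5,0.1,0],[-3,0.15,0],[-3.7,0.2,0],[-3.7,0.2,0],[-3.7,0.2,0],[-3.7,0.2,0],[-3.7,0.2,0],[-3.7,0.2,0],[-3.7,0.2,0],[-3.7,0.2,0],[-3.7,0.2,0],[-3.7,0.2,0],[-3,0.2,0],[-2.5,0.15,0],[-1.4,0.12,0],[-0.75,0.02,0],[0,0,0],[0,0,0]], "jaw": [55,55,55,55,55,55,55,55,55,55,55,55,55,55,55,55,55,55]}}

```text
time: 37.7
position: [0.5535, 0.1401, 0.2151]
tcp_rot: [2.256, -2.186, 0.0]
wrist_force: [-0.0, 0.0, -1.2]
finger_gap: 0.0541
gripper_force: 32.0
```

Request:
{"api": "step_arm", "payload": {"turn": [[0,0,0],[0,0,0],[0,0,0],[0,0,0],[0,0,0],[0,0,0]], "delta_pos": [[0,0,2.5],[0,0,3.5],[0,0,3],[0,0,1],[0,0,0],[0,0,0]], "jaw": [55,55,55,55,55,55]}}

```text
time: 38.45
position: [0.5542, 0.1408, 0.1165]
tcp_rot: [-2.255, 2.185, -0.002]
wrist_force: [0.1, -0.4, -1.2]
finger_gap: 0.054
gripper_force: 32.1
```

Run:
```python
from h import *
go(.554,.1435)
z=get_state()["position"][2]-.0116
for b in blobs(imaging.snapshot("side"),"b"):
    p=onz("side",b[0],z+.04)
    if .48<p[0]<.63 and .05<p[1]<.24: print(b[1],est("side",b[2],RAD["b"],z+.06))
nest("a",.068);pots("cd")
```

```text
pos [0.5542 0.1408 0.1165] tool-delta cm [-0.27  0.01  0.  ] yaw_y -178.2 q [ 14.  22.  -0.  67.  -0. -78.] F [ 0.1 -0.4 -1.2] M [-0.02 -0.03 -0.02] gap 0.054 t 38.5
[297, 160, 22, 31, 565] (array([0.55492501, 0.14015325]), np.float64(0.0014467370332443199))
nest a side [array([0.5599, 0.1655]), np.float64(0.0145)]
c [('side', [0.4743, -0.3498], np.float64(0.0006)), ('top', [0.474, -0.3499], np.float64(0.0011))]
d [('side', [0.6039, -0.2038], np.float64(0.0006)), ('top', [0.6031, -0.2024], np.float64(0.0009))]
```

Request:
{"api": "step_arm", "payload": {"turn": [[0,0,0],[0,0,0],[0,0,0],[0,0,0],[0,0,0],[0,0,0],[0,0,0],[0,0,0]], "delta_pos": [[-0.3,0.05,0.5],[0,0,1.5],[0,0,2],[0,0,1.5],[0,0,1.2],[0,0,0.6],[0,0,0.4],[0,0,0]], "jaw": [55,55,55,55,55,55,55,55]}}

```text
time: 39.7
position: [0.5525, 0.1431, 0.0372]
tcp_rot: [2.255, -2.185, 0.001]
wrist_force: [0.2, -4.4, 4.4]
finger_gap: 0.0523
gripper_force: 30.2
```

Request:
{"api": "step_arm", "payload": {"turn": [[0,0,0],[0,0,0],[0,0,0]], "delta_pos": [[0,0,0.2],[0,0,0.15],[0,0,0]], "jaw": [55,55,55]}}

```text
time: 40.08
position: [0.5527, 0.1432, 0.0341]
tcp_rot: [2.256, -2.185, 0.001]
wrist_force: [-0.6, -4.6, 5.5]
finger_gap: 0.0514
gripper_force: 30.0
```

Run:
```python
from h import *
im=imaging.snapshot("side");go(.554,.143)
for k,z in (("b",.082),("a",.068)):
  for b in blobs(im,k,10):
    p=onz("side",b[0],z)
    if .48<p[0]<.63 and .05<p[1]<.24: print(k,b[1],est("side",b[2],RAD[k],z))
cv2.imwrite("pics/s12.png",cv2.resize(im[140:230,260:350],(600,600),interpolation=2))
```

```text
pos [0.5527 0.1432 0.0341] tool-delta cm [ 0.03 -0.13  0.  ] yaw_y -178.2 q [ 15.  25.  -8.  57.  -0. -77.] F [-1.2 -5.5  5.7] M [-0.88  0.07 -0.01] gap 0.0521 t 40.1
b [298, 185, 42, 20, 500] (array([0.5744419 , 0.14346832]), np.float64(0.01187514226377132))
b [272, 197, 26, 11, 196] (array([0.48897315, 0.11699621]), np.float64(0.0028813484894429143))
b [292, 207, 11, 11, 81] (array([0.51648359, 0.05528313]), np.float64(0.010748868315324714))
a [297, 176, 20, 16, 166] (array([0.56460826, 0.20412174]), np.float64(0.008102498461724004))
a [331, 199, 21, 32, 445] (array([0.61554562, 0.07576592]), np.float64(0.00995747709569596))
```

View pics/s12.png

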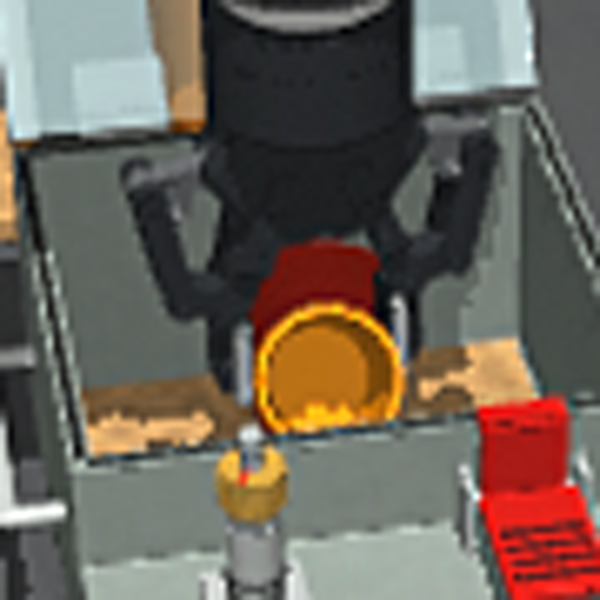

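Pot B has tilted, its mouth facing the camera (mouth ellipse centred ~(330,370)), and the red pot shows farther back (320,280). So pot A was evidently knocked towards the hinge and B landed on its rim. I'll raise B and measure.

Request:
{"api": "step_arm", "payload": {"turn": [[0,0,0],[0,0,0],[0,0,0],[0,0,0],[0,0,0],[0,0,0],[0,0,0],[0,0,0],[0,0,0]], "delta_pos": [[0,0,-0.5],[0,0,-1],[0,0,-2.5],[0,0,-3.5],[0,0,-4],[0,0,-4],[0,0,-2.5],[0,0,0],[0,0,0]], "jaw": [55,55,55,55,55,55,55,55,55], "grip_force": 40}}

```text
time: 41.25
position: [0.5525, 0.1438, 0.2139]
tcp_rot: [2.256, -2.185, -0.001]
wrist_force: [0.1, -0.0, -1.4]
finger_gap: 0.0512
gripper_force: 41.8
```

Run:
```python
from h import *
go(.554,.143)
s=imaging.snapshot("side");t=imaging.snapshot("top")
for n,im in(("side",s),("top",t)):
  for k,z in (("b",.2),("a",.068)):
    for b in blobs(im,k,10):
      p=onz(n,b[0],z)
      if .45<p[0]<.67 and .05<p[1]<.27: print(n,k,b[0],b[1],est(n,b[2],RAD[k],z), [np.round(v,1) for v in cv2.fitEllipse(np.argwhere(b[2])[:,::-1].astype(np.int32))])
cv2.imwrite("pics/s13.png",np.hstack([cv2.resize(s[60:210,250:360],(440,600),interpolation=2)]))
```

```text
pos [0.5525 0.1438 0.2139] tool-delta cm [ 0.08 -0.15 -0.  ] yaw_y -178.2 q [ 15.  21.  12.  81.   0. -77.] F [ 0.1 -0.  -1.4] M [-0.02 -0.   -0.  ] gap 0.0512 t 41.2
side b [307.  131.8] [295, 120, 25, 24, 470] (array([0.5859694 , 0.27556691]), np.float64(0.002886428841568275)) [array([307. , 131.8]), array([19.8, 20.5]), np.float64(56.5)]
side b [292.4 154.3] [286, 152, 15, 8, 56] (array([0.51917143, 0.11731459]), np.float64(0.007966489736638873)) [array([292.2, 155.3]), array([ 6.4, 13. ]), np.float64(82.1)]
side a [307.5 189.6] [295, 176, 26, 29, 618] (array([0.56816667, 0.20560151]), np.float64(0.001201264200144276)) [array([307.5, 189.6]), array([21.9, 24.9]), np.float64(1.8)]
side a [340.1 215.5] [331, 199, 21, 32, 444] (array([0.61578224, 0.07541756]), np.float64(0.009987863806056395)) [array([340.5, 215.4]), array([15. , 28.9]), np.float64(166.5)]
top b [313.8 161.7] [312, 160, 4, 4, 12] (array([0.62839149, 0.10273896]), np.float64(0.0037046559406397786)) [array([313.7, 161.6]), array([2.9, 3.4]), np.float64(139.7)]
top b [321.2 187.1] [317, 177, 9, 27, 159] (array([0.56609212, 0.05755678]), np.float64(0.009902269207671347)) [array([321.3, 187.1]), array([ 7.1, 22.9]), np.float64(178.8)]
```

View pics/s13.png

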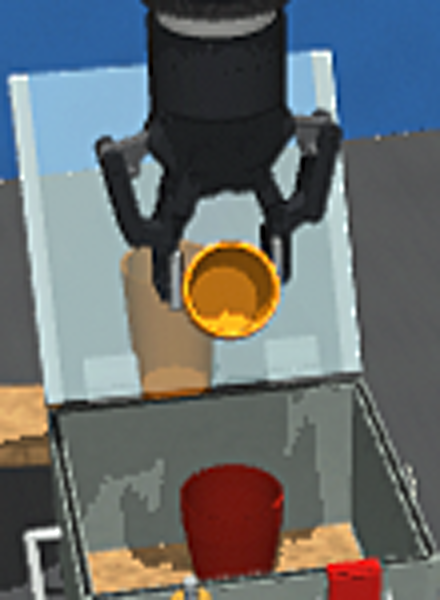

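Pot A stands at the hinge wall (side blob 295–321, 176–205) and B hangs in the grip, its mouth (centre ~307,132) facing the camera. I'll solve B's tilt from the rim's edges in both views. That's the last picture; from here I work from numbers.

Run:
```python
from h import *
from scipy.optimize import fsolve
r=.0275
def f(q):
    my,mz,th=q;m=np.array([.554,my,mz]);w=np.array([0,np.cos(th),np.sin(th)])
    return [proj("side",m+r*w)[1]-119.6,proj("side",m-r*w)[1]-143.5,proj("top",m-r*w)[0]-325.4]
for t0 in (.5,1.,1.3):
    q=fsolve(f,[.13,.24,t0],full_output=1);print(q[0],np.degrees(q[0][2]),q[2])
print("A foot near edge upright ->",proj("side",[.568,.179,.008]),"far rim",proj("side",[.568,.2396,.068]))
print("side front wall hides below",proj("side",[.568,.04,.12]))
for p in ([.554,.02,.12],[.554,.038,.12]): print(proj("side",p))
```

```text
[0.06800346 0.29586027 0.72034481] 41.27271762830983 1
[0.06800346 0.29586027 0.72034482] 41.272717718523964 1
[0.04963492 0.30512372 1.48706715] 85.20267164047793 1
A foot near edge upright -> [309.9463194  207.02356013] far rim [304.15291341 175.90254698]
side front wall hides below [323.37837222 203.46903042]
[319.70686835 209.50339985]
[317.73471298 204.92083901]
```

Run:
```python
from h import *
from scipy.optimize import least_squares
r=.0275
for gz in (.248,.252,.256,.26):
    def f(q):
        d,th=q;n=np.array([0,-np.sin(th),np.cos(th)]);w=np.array([0,np.cos(th),np.sin(th)]);m=np.array([.5535,.1438,gz])+d*n
        return [proj("side",m+r*w)[1]-119.6,proj("side",m-r*w)[1]-143.4]
    for t0 in(.5,1.2):
        s=least_squares(f,[.005,t0]);print(gz,s.x[0].round(4),np.degrees(s.x[1]).round(1),s.cost.round(3))
im=imaging.snapshot("side");h=cv2.cvtColor(im[112:160,288:330],cv2.COLOR_BGR2HSV)
m=((h[...,0]>=13)&(h[...,0]<=26)&(h[...,1]>150))
for row in range(0,48): print(row+112,"".join("%d"%min(9,v//28) if k else "." for v,k in zip(h[row,:,2],m[row])))
```

```text
0.248 0.0322 49.9 0.0
0.248 -0.0373 71.8 0.303
0.252 0.0193 52.6 0.0
0.252 -0.0217 69.6 0.108
0.256 -0.0054 58.0 0.008
0.256 0.0057 67.3 0.0
0.26 -0.0262 53.7 0.126
0.26 0.0216 73.0 0.0
112 ..........................................
113 ..........................................
114 ..........................................
115 ..........................................
116 ..........................................
117 ..........................................
118 ..........................................
119 ..........................................
120 ..........................................
121 ................99999999..................
122 ............89965233334589.1..............
123 ...........7.623334443333797..............
124 ..........8963334444444433597.............
125 ..........95333333444444433497............
126 .........892334444444444444479............
127 ........6.433456666665444443379...........
128 ........98235666666666544444359...........
129 ........963566666666666644444498..........
130 .......4943666666666666654444478..........
131 ........945666666
[... 641 characters left out ...]
..........................................
146 ..........................................
147 ..........................................
148 ..........................................
149 ..........................................
150 ..........................................
151 ..........................................
152 ..........................................
153 ..........................................
154 ..........................................
155 ..........................................
156 ..........................................
157 ......55555452............................
158 55555555544...............................
159 34332.....................................
```

Request:
{"api": "step_arm", "payload": {"turn": [[0,0,0],[0,0,0],[0,0,0],[0,0,0],[0,0,0],[0,0,0],[0,0,0],[0,0,0],[0,0,0],[0,0,0],[0,0,0],[0,0,0],[0,0,-10],[0,0,-10],[0,0,-10],[0,0,0]], "delta_pos": [[1.5,0.5,0],[3,0.8,0],[3.4,0.95,0],[3.4,0.95,0],[3.4,0.95,0],[3.4,0.95,0],[3.4,0.95,0],[3.4,0.95,0],[3.4,0.95,0],[3.4,0.95,0],[3,0.9,0],[1.8,0.6,0],[0,0,0],[0,0,0],[0,0,0],[0,0,0]], "jaw": [55,55,55,55,55,55,55,55,55,55,55,55,55,55,55,55]}}

```text
time: 43.4
position: [0.4602, -0.2243, 0.2146]
tcp_rot: [-2.745, 1.528, 0.0]
wrist_force: [0.1, -0.2, -1.3]
finger_gap: 0.0516
gripper_force: 41.9
```

Request:
{"api": "step_arm", "payload": {"turn": [[0,9,0],[0,9,0],[0,9,0],[0,9,0],[0,9,0],[0,0,0],[0,0,0]], "delta_pos": [[0,0,0],[0,0,0],[0,0,0],[0,0,0],[0,0,0],[0,0,0],[0,0,0]], "jaw": [55,55,55,55,55,55,55]}}

```text
time: 44.28
position: [0.4613, -0.2242, 0.2156]
tcp_rot: [2.274, -1.269, 0.943]
wrist_force: [0.7, -0.4, -1.3]
finger_gap: 0.0517
gripper_force: 42.1
```

Run:
```python
from h import *
go(.46,-.23);s=get_state();Rm=R.from_rotvec(s["tcp_rot"]).as_matrix();print(Rm.round(2)); print("tip",(s["position"]-Rm[:,2]*.037).round(4))
for n in M:
  im=imaging.snapshot(n)
  for b in blobs(im,"b"):
    p=onz(n,b[0],.2)
    if .3<p[0]<.6 and -.4<p[1]<-.1: print(n,b[0],b[1])
    if n=="side" and .3<p[0]<.6 and -.4<p[1]<-.1:
      x,y,w,h,_=b[1];c=im[y-2:y+h+3,x-2:x+w+3];H=cv2.cvtColor(c,cv2.COLOR_BGR2HSV)
      m=((H[...,0]>=13)&(H[...,0]<=26)&(H[...,1]>150))
      for r in range(len(H)): print(y-2+r,"".join("%d"%min(9,v//28) if k else "." for v,k in zip(H[r,:,2],m[r])))
```

```text
pos [ 0.4613 -0.2242  0.2156] tool-delta cm [0.3  0.42 0.3 ] yaw_y -148.2 q [  -3.  -14.  -42.   32.  -36. -134.] F [ 0.7 -0.4 -1.3] M [ 0.68  0.37 -0.04] gap 0.0517 t 44.3
[[ 0.37 -0.85  0.37]
 [-0.6  -0.53 -0.6 ]
 [ 0.71 -0.   -0.71]]
tip [ 0.4475 -0.202   0.2418]
side [293.7 234.4] [278, 215, 32, 43, 1020]
213 .....................................
214 .....................................
215 ..............88777776...............
216 ...........89999899999999............
217 .........8998545566665578996.........
218 .......9995555666666665655999........
219 ......997555666666666666655699.......
220 .....99555566666666666666655599......
221 ....9954555666666666666666555599.....
222 ....9545555666666666666666555459.....
223 ...993455556666677777666665555589....
224 ...954455566677777777777665555459....
225 ...924555666677777777777776655459....
226 ..99345566666777777777777776654499...
227 ..89345666666777777777777766654598...
228 ..89345666666777777777777666665598...
229 ..89445666666777777777777666665597...
230 ...984566666677777777777766666689....
231 ...99555666677777777777776666
[... 568 characters left out ...]
555555555555555544444.......
246 .......35555555555555555554444.......
247 ......444555555555555555554444.......
248 .......44555555555555555544444.......
249 .......44555555555555555544444.......
250 .......4445555555555555554444........
251 ........445555555555555554444........
252 ........44555555555555554444.........
253 .........455555555555555444..........
254 ..........5555555555555554...........
255 ...........55555555555544............
256 ..............555555554..............
257 .................44..................
258 .....................................
259 .....................................
260 .....................................
top [423.1 229.7] [410, 219, 26, 22, 422]
```

Request:
{"api": "step_arm", "payload": {"turn": [[0,9,0],[0,0,0],[0,0,0]], "delta_pos": [[0,0,0],[0,0,0],[0,0,0]], "jaw": [55,55,55]}}

```text
time: 44.75
position: [0.4619, -0.2244, 0.216]
tcp_rot: [2.154, -1.2, 1.096]
wrist_force: [0.4, -0.7, -0.6]
finger_gap: 0.0516
gripper_force: 42.1
```

Run:
```python
from h import *
s=get_state();Rm=R.from_rotvec(s["tcp_rot"]).as_matrix();p=s["position"];print(p.round(4),"down 1cm in tool:",(Rm.T@[0,0,-1]).round(3),np.degrees(s["qpos"]).round(0))
for n in M:
  im=imaging.snapshot(n)
  for b in blobs(im,"b"):
    q=onz(n,b[0],.2)
    if .3<q[0]<.6 and -.4<q[1]<-.1: print(n,b[0],b[1]); B=b[1]
  if n=="side":
    x,y,w,h,_=B;H=cv2.cvtColor(im[y:y+h,x:x+w],cv2.COLOR_BGR2HSV)
    for r in range(0,30): print(y+r,"".join("%d"%min(9,v//28) for v in H[r,:,2]))
    sb=B
# bottom point (foot near edge) and rim: triangulate axis
```

```text
[ 0.4619 -0.2244  0.216 ] down 1cm in tool: [-0.808  0.002  0.589] [   3.  -15.  -50.   20.  -45. -133.]
side [292.2 235.5] [275, 216, 32, 43, 1045]
216 44444444445677899999998752344444
217 44444444688999876566788997644444
218 44444458998667777776666589985444
219 44444689866677777775666655799544
220 44448985667777777777666655569954
221 44479866677777777777666656545996
222 44898566677777777776666666545896
223 45985666667777777777666666544598
224 47945666667777777777777666554599
225 69845666667777788877777776654597
226 89555666677777777777777777664596
227 89355666777777777777777777665695
228 79555667777777777777777777666994
229 79545667777777777777777777668965
230 69845677777777777777777776679945
231 67965667777777777777777777799455
232 44996667777777777777777778995655
233 34799866777777777777777889856655
234 52459987777777777777888998666655
235 85255899988888888888899856666655
236 88245558999989889999856666666654
237 88535555557778888666577666666554
238 68865556666666666777776666666554
239 48885556666666667777776666666544
240 36888356666666677777766666665544
241 24688556666666667776666666655544
242 22368855666666666776666665555544
243 22348883566666666666666655554544
244 21246773255566666666656555555544
245 11244563455555555556666555555544
top [421.1 231.1] [410, 221, 23, 22, 390]
```

Run:
```python
from h import *
a,g=tri((291,226),(421.0,230.5));print("mouth approx",a,g)
```

```text
mouth approx [ 0.44656375 -0.19916821  0.26736944] 0.0007031994759902549
```

Request:
{"api": "step_arm", "payload": {"turn": [[0,0,0],[0,0,0],[0,0,0],[0,0,0],[0,0,0],[0,0,0],[0,0,0]], "delta_pos": [[-1.6,0,1.2],[-2.4,0,1.8],[-2.4,0,1.8],[-2.4,0,1.8],[-1.6,0,1.2],[-0.8,0,0.6],[0,0,0]], "jaw": [55,55,55,55,55,55,55]}}

```text
time: 45.72
position: [0.4624, -0.2266, 0.0746]
tcp_rot: [2.153, -1.199, 1.096]
wrist_force: [-0.4, -0.4, -0.1]
finger_gap: 0.0514
gripper_force: 42.1
```

Run:
```python
from h import *
s=get_state();print(s["position"].round(4),s["wrist_force"].round(1))
for n in M:
  for b in blobs(imaging.snapshot(n),"b"):
    q=onz(n,b[0],.1)
    if .3<q[0]<.55 and -.4<q[1]<-.1:
      x,y,w,h,_=b[1];print(n,b[0],b[1],"lowest pt at z0:",onz(n,(x+w/2,y+h-.5),0).round(4),"top far rim at .06",onz(n,(x+w/2,y),.06).round(4))
```

```text
[ 0.4624 -0.2266  0.0746] [-0.4 -0.4 -0.1]
side [295.5 292.3] [280, 274, 30, 40, 900] lowest pt at z0: [ 0.452 -0.162  0.   ] top far rim at .06 [ 0.4661 -0.1078  0.06  ]
top [411.2 234.9] [401, 226, 21, 19, 311] lowest pt at z0: [ 0.4254 -0.2258  0.    ] top far rim at .06 [ 0.4784 -0.2156  0.06  ]
```

Request:
{"api": "step_arm", "payload": {"turn": [[0,0,0],[0,0,0],[0,0,0],[0,0,0],[0,0,0]], "delta_pos": [[-1.2,0,0.88],[-1.6,0,1.18],[-0.8,0,0.6],[-0.4,0,0.3],[0,0,0]], "jaw": [55,55,55,55,55]}}

```text
time: 46.45
position: [0.4706, -0.2222, 0.0296]
tcp_rot: [2.149, -1.205, 1.079]
wrist_force: [0.7, -0.2, -2.1]
finger_gap: 0.0513
gripper_force: 42.1
```

Request:
{"api": "step_arm", "payload": {"turn": [[0,0,0],[0,0,0],[0,0,0]], "delta_pos": [[-0.24,0,0.18],[-0.24,0,0.18],[0,0,0]], "jaw": [55,55,55]}}

```text
time: 46.82
position: [0.4715, -0.2217, 0.0238]
tcp_rot: [2.149, -1.206, 1.076]
wrist_force: [-0.4, 0.3, -2.1]
finger_gap: 0.0515
gripper_force: 42.1
```

```bash
python3 -c "
from h import *
s=get_state();print(np.degrees(s['qpos']).round(1));Rm=R.from_rotvec(s['tcp_rot']).as_matrix();print((Rm.T@[0,0,-1]).round(3))"
```

```text
[   3.3   12.3  -65.   -19.2  -45.5 -131.8]
[-0.804 -0.009  0.595]
```

Request:
{"api": "step_arm", "payload": {"turn": [[0,0,0],[0,0,0],[0,0,0]], "delta_pos": [[-0.32,0,0.24],[-0.32,0,0.24],[0,0,0]], "jaw": [55,55,55]}}

```text
time: 47.2
position: [0.4728, -0.2211, 0.0161]
tcp_rot: [2.148, -1.206, 1.073]
wrist_force: [0.3, -0.4, -0.9]
finger_gap: 0.0517
gripper_force: 42.1
```

Request:
{"api": "step_arm", "payload": {"turn": [[0,0,0],[0,0,0],[0,0,0]], "delta_pos": [[-0.16,0,0.12],[-0.16,0,0.12],[0,0,0]], "jaw": [55,55,55]}}

```text
time: 47.58
position: [0.4736, -0.2208, 0.0126]
tcp_rot: [2.148, -1.207, 1.072]
wrist_force: [-0.4, 0.0, -1.5]
finger_gap: 0.0516
gripper_force: 42.1
```

Request:
{"api": "step_arm", "payload": {"turn": [[0,0,0],[0,0,0],[0,0,0]], "delta_pos": [[-0.16,0,0.12],[-0.16,0,0.12],[0,0,0]], "jaw": [55,55,55]}}

```text
time: 47.95
position: [0.4741, -0.2206, 0.0088]
tcp_rot: [2.148, -1.208, 1.071]
wrist_force: [0.4, 0.3, -1.7]
finger_gap: 0.0518
gripper_force: 42.1
```

Run:
```python
from h import *
s=get_state();print(s["position"].round(4),s["wrist_force"].round(1))
for n in M:
  im=imaging.snapshot(n)
  for b in blobs(im,"b"):
    q=onz(n,b[0],.03)
    if .35<q[0]<.55 and -.35<q[1]<-.1:
      x,y,w,h,_=b[1];print(n,b[1],"low at z0:",onz(n,(x+w/2,y+h-.5),0).round(4),"est rim",est(n,b[2],.0275,.06))
      if n=="side":
        H=cv2.cvtColor(im[y:y+h,x:x+w],cv2.COLOR_BGR2HSV)
        for r in range(0,h): print(y+r,"".join("%d"%min(9,v//28) if k else "." for v,k in zip(H[r,:,2],b[2][y+r,x:x+w])))
```

```text
[ 0.4741 -0.2206  0.0088] [ 0.4  0.3 -1.7]
side [288, 294, 28, 37, 801] low at z0: [ 0.4561 -0.2095  0.    ] est rim (array([ 0.45980565, -0.19332843]), np.float64(0.0007406735278459187))
294 ...........877767...........
295 ........8999999899998.......
296 ......8998677777666898......
297 ....89967777777776666897....
298 ...8986777777777776664597...
299 ..894667777777777666664697..
300 .7966677777777777766665589..
301 .98566677777877887776655598.
302 .94566677788888887777665489.
303 995666778888888887777765469.
304 954667777788888887777776469.
305 935667777788888877777776469.
306 945677777788888887777766689.
307 965667777788888877777766697.
308 984667777788888877777766894.
309 8956677777888887777776679753
310 .98567777788788888777679955.
311 .89766777778888998887799565.
312 .48987777889999999999995665.
313 ..5899878999999999999866665.
314 ..4589999999999999986666664.
315 ...555689999999998566666654.
316 ....5666665687677777766665..
317 ....5666667777777777666655..
318 .....666666777777777666555..
319 ......66666777777776665555..
320 ......566667777777665555542.
321 ......45566666666666555554..
322 .....455555555666666655554..
323 .....555555556666666655554..
324 .....35555556666666665555...
325 ......55555556666666655553..
326 ......3555556666666665554...
327 .......55555566666666555....
328 ........555555666666665.....
329 .........5556666666655......
330 ...........555666655........
top [396, 224, 19, 18, 277] low at z0: [ 0.4348 -0.207   0.    ] est rim (array([ 0.45911373, -0.19704516]), np.float64(0.0009286012652770556))
```

Request:
{"api": "step_arm", "payload": {"turn": [[0,0,0],[0,0,0],[0,0,0]], "delta_pos": [[-0.16,0,0.12],[-0.16,0,0.12],[0,0,0]], "jaw": [55,55,55]}}

```text
time: 48.42
position: [0.476, -0.2208, 0.0067]
tcp_rot: [2.144, -1.209, 1.074]
wrist_force: [-2.9, 4.2, 17.1]
finger_gap: 0.0512
gripper_force: 38.6
```

Request:
{"api": "step_arm", "payload": {"turn": [[0,0,0],[0,0,0],[0,0,0]], "delta_pos": [[-0.12,0,0.09],[-0.12,0,0.09],[0,0,0]], "jaw": [55,55,55]}}

```text
time: 48.8
position: [0.478, -0.22, 0.0046]
tcp_rot: [2.144, -1.21, 1.077]
wrist_force: [-0.4, 12.0, 22.1]
finger_gap: 0.0512
gripper_force: 37.4
```

Request:
{"api": "step_arm", "payload": {"turn": [[0,0,0],[0,0,0],[0,0,0],[0,0,0],[0,0,0],[0,0,0],[0,0,0],[0,0,0],[0,0,0],[0,0,0]], "delta_pos": [[0.16,0,-0.12],[0,0,0],[0,0,0],[0,0,0],[0,0,-1],[0,0,-2],[0,0,-3],[0,0,-4],[0,0,-3],[0,0,0]], "jaw": [62,75,90,95,95,95,95,95,95,95], "grip_force": 30}}

```text
time: 50.05
position: [0.424, -0.1297, 0.0821]
tcp_rot: [2.149, -1.208, 1.072]
wrist_force: [0.1, 0.6, -0.8]
finger_gap: 0.0813
gripper_force: 0.0
```

Run:
```python
from h import *
s=get_state();Rm=R.from_rotvec(s["tcp_rot"]).as_matrix();print(s["position"].round(4),np.degrees(s["qpos"]).round(0))
pots();nest("a",.068)
for n in M:
  for b in blobs(imaging.snapshot(n),"a"):
    q=onz(n,b[0],.06)
    if .48<q[0]<.63 and .12<q[1]<.27: print("A",n,b[1],est(n,b[2],.034,.068))
  for b in blobs(imaging.snapshot(n),"b"):
    if .35<onz(n,b[0],.03)[0]<.55 and -.35<onz(n,b[0],.03)[1]<-.1: print("B",n,b[1],"low",onz(n,(b[1][0]+b[1][2]/2,b[1][1]+b[1][3]-.5),0))
```

```text
[ 0.424  -0.1297  0.0821] [  22.    2.  -57.   19.  -52. -106.]
a []
b [('side', [0.4615, -0.1943], np.float64(0.0007)), ('top', [0.462, -0.194], np.float64(0.0006))]
c [('side', [0.4743, -0.3499], np.float64(0.0006)), ('top', [0.4741, -0.3496], np.float64(0.0011))]
d [('side', [0.6039, -0.2038], np.float64(0.0006)), ('top', [0.6032, -0.2029], np.float64(0.0009))]
nest a side [array([0.5689, 0.206 ]), np.float64(0.001)]
A side [295, 176, 26, 29, 619] (array([0.56887464, 0.20601642]), np.float64(0.0010463605101433506))
B side [289, 294, 27, 39, 833] low [ 4.55937567e-01 -2.14740129e-01 -1.11022302e-16]
A top [263, 187, 21, 20, 332] (array([0.56562203, 0.20686989]), np.float64(0.0019012844298143324))
B top [395, 223, 19, 19, 281] low [ 0.43474684 -0.20381244  0.        ]
```

Request:
{"api": "step_arm", "payload": {"turn": [[0,0,0],[0,0,0],[0,0,0],[0,-9,0],[0,-9,0],[0,-9,0],[0,-9,0],[0,-9,0],[0,-9,0],[0,0,0]], "delta_pos": [[3.2,0,-2.4],[3.2,0,-2.4],[3.2,0,-2.4],[0,0,0],[0,0,0],[0,0,0],[0,0,0],[0,0,0],[0,0,0],[0,0,0]], "jaw": [100,100,100,100,100,100,100,100,100,100]}}

```text
time: 51.7
position: [0.4246, -0.132, 0.1995]
tcp_rot: [2.726, -1.552, -0.031]
wrist_force: [0.1, 0.1, -0.9]
finger_gap: 0.0853
gripper_force: 0.0
```

```bash
cat >> h.py <<'E'
def level(yaw=None):
    """remaining turn (deg, tool axes) to point straight down with tool y at this yaw"""
    Rm=R.from_rotvec(get_state()["tcp_rot"]).as_matrix()
    y=np.radians(yaw if yaw is not None else np.degrees(np.arctan2(Rm[1,1],Rm[0,1])))
    Y=np.array([np.cos(y),np.sin(y),0]);Z=np.array([0,0,-1.]);T=np.c_[np.cross(Y,Z),Y,Z]
    print("turn deg",np.degrees(R.from_matrix(Rm.T@T).as_rotvec()).round(1))
E
python3 - <<'E'
from h import *
level();level(-178.2);go(.567,.199,.24)
E
```

```text
turn deg [ 0.8  0.9 -0. ]
turn deg [ 1.   0.6 28.9]
pos [ 0.4246 -0.132   0.1995] tool-delta cm [-21.26 -29.08  -4.13] yaw_y -149.3 q [ -17.    7.   -8.   76.   -0. -138.] F [ 0.1  0.1 -0.9] M [-0.02  0.01 -0.03] gap 0.0853 t 51.7
```

Request:
{"api": "step_arm", "payload": {"turn": [[0.8,0.8,9.7],[0,0,9.7],[0,0,9.6],[0,0,0],[0,0,0]], "delta_pos": [[0,0,-2],[0,0,-2],[0,0,0],[0,0,0],[0,0,0]], "jaw": [100,100,100,100,100]}}

```text
time: 52.32
position: [0.4242, -0.1298, 0.2408]
tcp_rot: [2.262, -2.179, 0.006]
wrist_force: [-0.7, -0.5, -0.3]
finger_gap: 0.0853
gripper_force: 0.0
```

Run:
```python
from h import *
level(-178.2);go(.567,.198,.24)
```

```text
turn deg [-0.1 -0.2  0.3]
pos [ 0.4242 -0.1298  0.2408] tool-delta cm [-3.222e+01 -1.550e+01  2.000e-02] yaw_y -177.9 q [ -17.    5.   -4.   80.   -0. -109.] F [-0.7 -0.5 -0.3] M [-0.01  0.02 -0.04] gap 0.0853 t 52.3
```

Request:
{"api": "step_arm", "payload": {"turn": [[0,0,0],[0,0,0],[0,0,0],[0,0,0],[0,0,0],[0,0,0],[0,0,0],[0,0,0],[0,0,0],[0,0,0],[0,0,0],[0,0,0],[0,0,0],[0,0,0]], "delta_pos": [[-3.2,-1.6,0],[-3.2,-1.6,0],[-3.2,-1.6,0],[-3.2,-1.6,0],[-3.2,-1.6,0],[-3.2,-1.6,0],[-3.2,-1.6,0],[-3.2,-1.6,0],[-3.2,-1.5,0],[-2.2,-1.0,0],[-1.2,-0.2,0],[0,0,0],[0,0,0],[0,0,0]], "jaw": [100,100,100,100,100,100,100,100,100,100,100,100,100,100]}}

```text
time: 54.08
position: [0.5686, 0.1962, 0.2409]
tcp_rot: [-2.257, 2.185, -0.006]
wrist_force: [-0.8, -0.3, -0.6]
finger_gap: 0.0855
gripper_force: 0.0
```

Run:
```python
from h import *
go(.567,.198,.014)
for b in blobs(imaging.snapshot("side"),"a"):
    q=onz("side",b[0],.06)
    if .48<q[0]<.63 and .1<q[1]<.27: print("A",b[1],est("side",b[2],.034,.068))
```

```text
pos [0.5686 0.1962 0.2409] tool-delta cm [-0.24  0.21 22.69] yaw_y -178.1 q [ 19.  25.  22.  87.  -0. -73.] F [-0.8 -0.3 -0.6] M [-0.01  0.06 -0.01] gap 0.0855 t 54.1
A [295, 176, 26, 29, 621] (array([0.56887465, 0.20601658]), np.float64(0.0010463716555857286))
```

Request:
{"api": "step_arm", "payload": {"turn": [[0,0,0],[0,0,0],[0,0,0],[0,0,0],[0,0,0],[0,0,0],[0,0,0],[0,0,0]], "delta_pos": [[-0.1,0.05,4],[-0.1,0,4],[0,0,4],[0,0,4],[0,0,3],[0,0,2.2],[0,0,0.7],[0,0,0]], "jaw": [100,100,100,100,100,100,100,100]}}

```text
time: 55.12
position: [0.5687, 0.1983, 0.0219]
tcp_rot: [2.258, -2.185, 0.005]
wrist_force: [-0.4, 0.7, 0.0]
finger_gap: 0.0855
gripper_force: 0.0
```

Request:
{"api": "step_arm", "payload": {"turn": [[0,0,0],[0,0,0],[0,0,0],[0,0,0],[0,0,0]], "delta_pos": [[0,0,0],[0,0,0.2],[0,0,0],[0,0,0],[0,0,0]], "jaw": [100,70,70,70,70], "grip_force": 30}}

```text
time: 55.75
position: [0.5694, 0.1986, 0.0205]
tcp_rot: [-2.257, 2.183, -0.007]
wrist_force: [0.5, -1.3, 7.0]
finger_gap: 0.0651
gripper_force: 31.4
```

Request:
{"api": "step_arm", "payload": {"turn": [[0,0,0],[0,0,0],[0,0,0],[0,0,0],[0,0,0],[0,0,0],[0,0,0],[0,0,0]], "delta_pos": [[0,0,-0.5],[0,0,-0.6],[1,0.2,0],[1.8,0.5,0],[1.8,0.5,0],[1.2,0.3,0],[0.4,0,0],[0,0,0]], "jaw": [70,70,70,70,70,70,70,70]}}

```text
time: 56.75
position: [0.5559, 0.1358, 0.0308]
tcp_rot: [-2.257, 2.185, -0.005]
wrist_force: [-0.6, -0.2, -1.5]
finger_gap: 0.0652
gripper_force: 33.5
```

Request:
{"api": "step_arm", "payload": {"turn": [[0,0,0],[0,0,0],[0,0,0]], "delta_pos": [[0,0,0.6],[0,0,0.3],[0,0,0]], "jaw": [70,70,70]}}

```text
time: 57.12
position: [0.5554, 0.1361, 0.0212]
tcp_rot: [2.258, -2.183, 0.005]
wrist_force: [-0.5, -0.1, -2.7]
finger_gap: 0.0654
gripper_force: 33.5
```

Request:
{"api": "step_arm", "payload": {"turn": [[0,0,0],[0,0,0],[0,0,0]], "delta_pos": [[0,0,0.1],[0,0,0.1],[0,0,0]], "jaw": [70,70,70]}}

```text
time: 57.5
position: [0.5559, 0.136, 0.0205]
tcp_rot: [-2.258, 2.184, -0.006]
wrist_force: [-3.2, -2.0, 9.9]
finger_gap: 0.0651
gripper_force: 34.6
```

Request:
{"api": "step_arm", "payload": {"turn": [[0,0,0],[0,0,0],[0,0,0],[0,0,0],[0,0,0],[0,0,0],[0,0,0],[0,0,0],[0,0,0],[0,0,0]], "delta_pos": [[0,0,-0.05],[0,0,0],[0,0,0],[0,0,0],[0,0,-2],[0,0,-3.5],[0,0,-4],[0,0,-4],[0,0,-4],[0,0,-2.5]], "jaw": [85,98,98,98,98,98,98,98,98,98]}}

```text
time: 58.75
position: [0.5556, 0.1365, 0.2223]
tcp_rot: [-2.257, 2.183, -0.007]
wrist_force: [0.6, -0.4, -0.4]
finger_gap: 0.0835
gripper_force: 0.0
```

Request:
{"api": "step_arm", "payload": {"turn": [[0,0,0],[0,0,0],[0,0,0],[0,0,0],[0,0,0],[0,0,0],[0,0,0],[0,0,0],[0,0,0],[0,0,0],[0,0,0],[0,0,0],[0,0,0],[0,0,0]], "delta_pos": [[2,0.6,0],[3.4,1.1,0],[3.4,1.1,0],[3.4,1.1,0],[3.4,1.1,0],[3.4,1.1,0],[3.4,1.1,0],[3.4,1.1,0],[3.4,1.1,0],[2.3,0.7,3],[1.2,0.4,4],[0,0,4],[0,0,0],[0,0,0]], "jaw": [84,84,84,84,84,84,84,84,84,84,84,84,84,84]}}

```text
time: 60.5
position: [0.4615, -0.1944, 0.1119]
tcp_rot: [-2.258, 2.184, -0.006]
wrist_force: [-0.6, -0.0, 0.1]
finger_gap: 0.072
gripper_force: 0.0
```

Run:
```python
from h import *
pots();nest("a",.068);go(.4618,-.1942,.012);level(-178.2)
```

```text
a []
b [('side', [0.4614, -0.1941], np.float64(0.0008)), ('top', [0.4585, -0.1785], np.float64(0.0038))]
c [('side', [0.4743, -0.3499], np.float64(0.0006))]
d [('side', [0.6039, -0.2038], np.float64(0.0006)), ('top', [0.6031, -0.2024], np.float64(0.0009))]
nest a top [array([0.5505, 0.142 ]), np.float64(0.0023)]
pos [ 0.4621 -0.1943  0.112 ] tool-delta cm [-0.05  0.07 10.  ] yaw_y -178.1 q [ -23.   14.  -12.   63.   -0. -115.] F [ 0.6  0.4 -0.5] M [-0.03  0.02 -0.01] gap 0.0717 t 60.7
turn deg [-0.2 -0.2  0.1]
```

Request:
{"api": "step_arm", "payload": {"turn": [[0,0,0],[0,0,0],[0,0,0],[0,0,0],[0,0,0],[0,0,0],[0,0,0],[0,0,0],[0,0,0],[0,0,0],[0,0,0]], "delta_pos": [[-0.04,0.04,2.5],[0,0,3],[0,0,2.5],[0,0,1.5],[0,0,0.5],[0,0,0],[0,0,0],[0,0,0],[0,0,0],[0,0,0],[0,0,0]], "jaw": [84,84,84,84,84,84,55,55,55,55,55], "grip_force": 40}}

```text
time: 62.08
position: [0.4618, -0.1943, 0.012]
tcp_rot: [-2.258, 2.184, -0.008]
wrist_force: [-3.2, 0.3, 10.6]
finger_gap: 0.0526
gripper_force: 40.2
```

Request:
{"api": "step_arm", "payload": {"turn": [[0,0,0],[0,0,0],[0,0,0],[0,0,0],[0,0,0],[0,0,0],[0,0,0],[0,0,0],[0,0,0]], "delta_pos": [[0,0,-1],[0,0,-2.5],[0,0,-3.5],[0,0,-3.5],[0,0,-3.5],[0,0,-3.5],[0,0,-2],[0,0,-1],[0,0,0]], "jaw": [55,55,55,55,55,55,55,55,55]}}

```text
time: 63.2
position: [0.4609, -0.1936, 0.2162]
tcp_rot: [-2.258, 2.184, -0.006]
wrist_force: [-0.3, 0.7, -0.7]
finger_gap: 0.0531
gripper_force: 42.3
```

Run:
```python
from h import *
go(.555,.143);im=imaging.snapshot("side")
for b in blobs(im,"a"): print(b[0],b[1],[np.round(v,4) for v in est("side",b[2],.034,.068)])
nest("a",.068)
```

```text
pos [ 0.4609 -0.1936  0.2162] tool-delta cm [-33.33 -10.52  -0.06] yaw_y -178.1 q [ -23.   12.    0.   78.   -0. -115.] F [-0.3  0.7 -0.7] M [-0.02  0.02 -0.  ] gap 0.0531 t 63.2
[162.7  70.5] [153, 58, 19, 27, 404] [array([0.2093, 1.1867]), np.float64(0.002)]
[317.6 195.1] [314, 191, 8, 9, 38] [array([0.5496, 0.1452]), np.float64(0.0051)]
[303.6 201.7] [296, 198, 16, 7, 72] [array([0.534 , 0.0964]), np.float64(0.0085)]
[340.2 215.6] [332, 199, 20, 32, 440] [array([0.616 , 0.0747]), np.float64(0.0102)]
nest a side [array([0.5484, 0.1477]), np.float64(0.0057)]
nest a side [array([0.5365, 0.0953]), np.float64(0.008)]
nest a top [array([0.5505, 0.142 ]), np.float64(0.0023)]
```

Request:
{"api": "step_arm", "payload": {"turn": [[0,0,0],[0,0,0],[0,0,0],[0,0,0],[0,0,0],[0,0,0],[0,0,0],[0,0,0],[0,0,0],[0,0,0],[0,0,0],[0,0,0],[0,0,0],[0,0,0],[0,0,0],[0,0,0]], "delta_pos": [[-1.5,-0.5,0],[-2.8,-0.9,0],[-3.4,-1.1,0],[-3.4,-1.1,0],[-3.4,-1.1,0],[-3.4,-1.1,0],[-3.4,-1.1,0],[-3.4,-1.0,0],[-3.4,-1.0,0],[-2.5,-0.8,0],[-1.6,-0.5,0],[-0.8,-0.3,0],[-0.4,0,2.5],[0,0,3.5],[0,0,3],[0,0,1]], "jaw": [55,55,55,55,55,55,55,55,55,55,55,55,55,55,55,55]}}

```text
time: 65.35
position: [0.5538, 0.1429, 0.1137]
tcp_rot: [2.256, -2.184, 0.003]
wrist_force: [-1.2, 0.6, -1.2]
finger_gap: 0.0525
gripper_force: 42.3
```

Request:
{"api": "step_arm", "payload": {"turn": [[0,0,0],[0,0,0],[0,0,0]], "delta_pos": [[0,0,0],[0,0,0],[0,0,0]], "jaw": [55,55,55]}}

```text
time: 65.72
position: [0.5554, 0.1437, 0.1162]
tcp_rot: [-2.257, 2.183, -0.007]
wrist_force: [0.3, 1.2, -1.0]
finger_gap: 0.0527
gripper_force: 42.3
```

Run:
```python
from h import *
go(.5545,.1432,.034)
z=get_state()["position"][2]-.012
im=imaging.snapshot("side")
for b in blobs(im,"b"):
    p=onz("side",b[0],z+.04)
    if .48<p[0]<.63 and .05<p[1]<.24: print("B",b[1],est("side",b[2],RAD["b"],z+.06))
for b in blobs(im,"a",8):
    if 280<b[0][0]<325 and 150<b[0][1]<215:print("a",b[0],b[1],est("side",b[2],.034,.068))
```

```text
pos [0.5554 0.1437 0.1162] tool-delta cm [0.03 0.13 8.22] yaw_y -178.1 q [ 15.  22.  -0.  67.  -0. -77.] F [ 0.3  1.2 -1. ] M [ 0.06 -0.04  0.08] gap 0.0527 t 65.7
B [297, 159, 22, 31, 563] (array([0.55576962, 0.14286238]), np.float64(0.0018208509460676818))
a [307.6 197.3] [295, 190, 27, 15, 320] (array([0.55429664, 0.14136814]), np.float64(0.0017418686769297938))
```

Request:
{"api": "step_arm", "payload": {"turn": [[0,0,0],[0,0,0],[0,0,0],[0,0,0],[0,0,0],[0,0,0]], "delta_pos": [[0,0.13,0.5],[0,0,1.5],[0,0,2],[0,0,1.3],[0,0,0.6],[0,0,0]], "jaw": [55,55,55,55,55,55]}}

```text
time: 66.53
position: [0.5536, 0.1433, 0.056]
tcp_rot: [2.258, -2.184, 0.005]
wrist_force: [-0.5, -0.0, -0.7]
finger_gap: 0.0526
gripper_force: 42.4
```

Request:
{"api": "step_arm", "payload": {"turn": [[0,0,0],[0,0,0],[0,0,0],[0,0,0]], "delta_pos": [[0,0,0.6],[0,0,0.5],[0,0,0.3],[0,0,0]], "jaw": [55,55,55,55]}}

```text
time: 67.03
position: [0.5536, 0.1433, 0.042]
tcp_rot: [2.258, -2.184, 0.005]
wrist_force: [0.3, -0.6, -1.4]
finger_gap: 0.0527
gripper_force: 42.4
```

No contact yet, so it is inside A. Seat is expected at 0.034.

Request:
{"api": "step_arm", "payload": {"turn": [[0,0,0],[0,0,0],[0,0,0]], "delta_pos": [[0,0,0.4],[0,0,0.2],[0,0,0]], "jaw": [55,55,55]}}

```text
time: 67.4
position: [0.5536, 0.1433, 0.036]
tcp_rot: [2.258, -2.184, 0.005]
wrist_force: [-0.0, -0.0, -1.4]
finger_gap: 0.0529
gripper_force: 42.4
```

Request:
{"api": "step_arm", "payload": {"turn": [[0,0,0],[0,0,0],[0,0,0]], "delta_pos": [[0,0,0.1],[0,0,0.1],[0,0,0]], "jaw": [55,55,55]}}

```text
time: 67.78
position: [0.5538, 0.1433, 0.0342]
tcp_rot: [-2.258, 2.184, -0.005]
wrist_force: [0.3, -0.3, -1.5]
finger_gap: 0.0526
gripper_force: 42.4
```

Request:
{"api": "step_arm", "payload": {"turn": [[0,0,0],[0,0,0],[0,0,0]], "delta_pos": [[0,0,0.1],[0,0,0.05],[0,0,0]], "jaw": [55,55,55]}}

```text
time: 68.15
position: [0.5539, 0.1434, 0.0339]
tcp_rot: [-2.257, 2.184, -0.006]
wrist_force: [-7.3, -2.2, 19.5]
finger_gap: 0.0527
gripper_force: 44.3
```

Request:
{"api": "step_arm", "payload": {"turn": [[0,0,0],[0,0,0],[0,0,0],[0,0,0],[0,0,0],[0,0,0],[0,0,0],[0,0,0],[0,0,0],[0,0,0]], "delta_pos": [[0,0,-0.08],[0,0,0],[0,0,0],[0,0,0],[0,0,-2],[0,0,-3.5],[0,0,-4],[0,0,-4],[0,0,-4],[0,0,-1.5]], "jaw": [70,82,82,82,82,82,82,75,70,70], "grip_force": 30}}

```text
time: 69.4
position: [0.5541, 0.144, 0.226]
tcp_rot: [-2.256, 2.183, -0.008]
wrist_force: [0.7, 0.2, -0.3]
finger_gap: 0.0599
gripper_force: 0.0
```

Request:
{"api": "step_arm", "payload": {"turn": [[0,0,0],[0,0,0],[0,0,0],[0,0,0],[0,0,0],[0,0,0],[0,0,0],[0,0,0],[0,0,0],[0,0,0],[0,0,0],[0,0,0],[0,0,0],[0,0,0],[0,0,0],[0,0,0],[0,0,0],[0,0,0]], "delta_pos": [[2,0.4,0],[3.9,0.75,0],[3.9,0.75,0],[3.9,0.75,0],[3.9,0.75,0],[3.9,0.75,0],[3.9,0.75,0],[3.9,0.75,0],[3.9,0.75,0],[3.9,0.75,0],[3.9,0.75,0],[3.5,0.7,0],[2.9,0.6,0],[1.7,1.0,3],[0,0,4],[0,0,3],[0,0,0],[0,0,0]], "jaw": [70,70,70,70,70,70,70,70,70,70,70,70,70,70,70,70,70,70]}}

```text
time: 71.65
position: [0.4677, -0.351, 0.1254]
tcp_rot: [2.258, -2.185, 0.006]
wrist_force: [0.4, -0.5, 0.6]
finger_gap: 0.0598
gripper_force: 0.0
```

Run:
```python
from h import *
pots("cd");nest("a",.068);nest("b",.082);go(.4742,-.3498,.014)
```

```text
c [('side', [0.4746, -0.3491], np.float64(0.0006)), ('top', [0.4741, -0.3496], np.float64(0.0011))]
d [('side', [0.6056, -0.2057], np.float64(0.0021)), ('top', [0.6031, -0.2024], np.float64(0.0009))]
nest b top [array([0.5554, 0.1442]), np.float64(0.001)]
nest b top [array([0.5481, 0.1563]), np.float64(0.0027)]
pos [ 0.4682 -0.3508  0.1252] tool-delta cm [-0.11 -0.57 11.12] yaw_y -178.1 q [ -37.   23.    3.   69.   -0. -129.] F [ 0.1 -0.2  0. ] M [-0.05 -0.05  0.04] gap 0.0601 t 72.0
```

Request:
{"api": "step_arm", "payload": {"turn": [[0,0,0],[0,0,0],[0,0,0],[0,0,0],[0,0,0],[0,0,0],[0,0,0],[0,0,0],[0,0,0],[0,0,0],[0,0,0],[0,0,0]], "delta_pos": [[-0.13,-0.57,0],[0,0,2.5],[0,0,3.3],[0,0,2.8],[0,0,2],[0,0,0.5],[0,0,0],[0,0,0],[0,0,0],[0,0,0],[0,0,0],[0,0,0]], "jaw": [70,70,70,70,70,70,70,42,42,42,42,42], "grip_force": 35}}

```text
time: 73.45
position: [0.4745, -0.3498, 0.0147]
tcp_rot: [-2.258, 2.184, -0.008]
wrist_force: [-0.6, 0.4, 5.5]
finger_gap: 0.0403
gripper_force: 34.8
```

Request:
{"api": "step_arm", "payload": {"turn": [[0,0,0],[0,0,0],[0,0,0],[0,0,0],[0,0,0],[0,0,0],[0,0,0],[0,0,0],[0,0,0],[0,0,0]], "delta_pos": [[0,0,-1],[0,0,-2.5],[0,0,-3.5],[0,0,-3.5],[0,0,-3.5],[0,0,-3.5],[0,0,-2],[0,0,-1],[0,0,0],[0,0,0]], "jaw": [42,42,42,42,42,42,42,42,42,42]}}

```text
time: 74.7
position: [0.473, -0.3486, 0.2177]
tcp_rot: [2.258, -2.184, 0.003]
wrist_force: [-0.1, 0.6, -0.8]
finger_gap: 0.0399
gripper_force: 35.6
```

Run:
```python
from h import *
go(.5553,.1440);z=get_state()["position"][2]
pots("c",z-.014+.06);nest("b",.082)
```

```text
pos [ 0.473  -0.3486  0.2177] tool-delta cm [-48.96  -9.86  -0.07] yaw_y -178.1 q [ -36.   23.   15.   82.   -0. -128.] F [-0.1  0.6 -0.8] M [0.04 0.   0.01] gap 0.0399 t 74.7
c [('side', [0.4741, -0.3505], np.float64(0.0016)), ('top', [0.4735, -0.3384], np.float64(0.0029))]
nest b side [array([0.4856, 0.1136]), np.float64(0.0045)]
nest b top [array([0.5554, 0.1442]), np.float64(0.001)]
nest b top [array([0.5487, 0.1566]), np.float64(0.0026)]
```

Request:
{"api": "step_arm", "payload": {"turn": [[0,0,0],[0,0,0],[0,0,0],[0,0,0],[0,0,0],[0,0,0],[0,0,0],[0,0,0],[0,0,0],[0,0,0],[0,0,0],[0,0,0],[0,0,0],[0,0,0],[0,0,0],[0,0,0],[0,0,0],[0,0,0],[0,0,0]], "delta_pos": [[-1.5,-0.3,0],[-3,-0.6,0],[-3.8,-0.77,0],[-3.8,-0.77,0],[-3.8,-0.77,0],[-3.8,-0.77,0],[-3.8,-0.77,0],[-3.8,-0.77,0],[-3.8,-0.77,0],[-3.8,-0.77,0],[-3.8,-0.77,0],[-3.6,-0.75,0],[-3,-0.6,0],[-2,-0.4,0],[-1.2,-0.2,0],[-0.46,-0.08,3],[0,0,3.5],[0,0,2],[0,0,0]], "jaw": [42,42,42,42,42,42,42,42,42,42,42,42,42,42,42,42,42,42,42]}}

```text
time: 77.28
position: [0.5548, 0.1429, 0.1314]
tcp_rot: [2.256, -2.183, 0.003]
wrist_force: [0.7, 0.1, -1.3]
finger_gap: 0.0397
gripper_force: 35.7
```

Run:
```python
from h import *
imaging.snapshot("top");imaging.snapshot("top")
go(.5553,.1440,.051)
z=get_state()["position"][2]-.0147
im=imaging.snapshot("side")
for b in blobs(im,"c"):
    if 280<b[0][0]<330 and 130<b[0][1]<215: print("C",b[1],est("side",b[2],RAD["c"],z+.06))
for b in blobs(im,"b",8):
    if 280<b[0][0]<325 and 150<b[0][1]<215:print("b",b[0],b[1],est("side",b[2],.0275,.082))
for b in blobs(im,"a",8):
    if 280<b[0][0]<325 and 150<b[0][1]<215:print("a",b[0],b[1],est("side",b[2],.034,.068))
```

```text
pos [0.5561 0.1433 0.1334] tool-delta cm [-0.09  0.1   8.24] yaw_y -178.1 q [ 15.  22.   2.  70.  -0. -77.] F [ 0.1  0.1 -1.1] M [-0.01 -0.02 -0.03] gap 0.0403 t 77.4
C [300, 156, 17, 28, 393] (array([0.55723274, 0.14171666]), np.float64(0.0013189893046237778))
b [289.1 155.2] [286, 153, 7, 6, 23] (array([0.55638007, 0.30728239]), np.float64(0.007260537985843388))
b [307.2 195.3] [297, 187, 22, 18, 322] (array([0.5532089 , 0.14324849]), np.float64(0.0009322196303641312))
b [283.3 201.4] [272, 196, 23, 12, 201] (array([0.48943353, 0.11854005]), np.float64(0.003963402984483259))
b [297.5 212.7] [292, 207, 11, 11, 81] (array([0.51648359, 0.05528313]), np.float64(0.010748868315324714))
a [319.3 198.5] [317, 193, 5, 10, 26] (array([0.5524531 , 0.15198147]), np.float64(0.0011729995364583353))
a [296.8 200.7] [295, 196, 8, 9, 21] (array([0.55640461, 0.1422344 ]), np.float64(0.0013196091584403546))
```

Request:
{"api": "step_arm", "payload": {"turn": [[0,0,0],[0,0,0],[0,0,0],[0,0,0],[0,0,0],[0,0,0]], "delta_pos": [[-0.1,0.25,0.5],[0,0,1.5],[0,0,2],[0,0,1.2],[0,0,0.6],[0,0,0]], "jaw": [42,42,42,42,42,42]}}

```text
time: 78.18
position: [0.5533, 0.1443, 0.0743]
tcp_rot: [2.258, -2.184, 0.005]
wrist_force: [-0.3, -0.3, -1.4]
finger_gap: 0.0402
gripper_force: 35.7
```

Request:
{"api": "step_arm", "payload": {"turn": [[0,0,0],[0,0,0],[0,0,0],[0,0,0]], "delta_pos": [[0,0,0.6],[0,0,0.5],[0,0,0.4],[0,0,0]], "jaw": [42,42,42,42]}}

```text
time: 78.68
position: [0.5532, 0.1442, 0.0592]
tcp_rot: [2.257, -2.184, 0.005]
wrist_force: [0.3, -1.1, -0.7]
finger_gap: 0.0402
gripper_force: 35.7
```

Request:
{"api": "step_arm", "payload": {"turn": [[0,0,0],[0,0,0],[0,0,0]], "delta_pos": [[0,0,0.3],[0,0,0.2],[0,0,0]], "jaw": [42,42,42]}}

```text
time: 79.05
position: [0.5533, 0.1442, 0.0543]
tcp_rot: [2.258, -2.184, 0.005]
wrist_force: [-0.2, -1.2, -0.5]
finger_gap: 0.0399
gripper_force: 35.7
```

Request:
{"api": "step_arm", "payload": {"turn": [[0,0,0],[0,0,0],[0,0,0]], "delta_pos": [[0,0,0.15],[0,0,0.15],[0,0,0]], "jaw": [42,42,42]}}

```text
time: 79.42
position: [0.5534, 0.1442, 0.0514]
tcp_rot: [2.258, -2.184, 0.005]
wrist_force: [0.1, 0.7, -0.6]
finger_gap: 0.0399
gripper_force: 35.7
```

Request:
{"api": "step_arm", "payload": {"turn": [[0,0,0],[0,0,0],[0,0,0]], "delta_pos": [[0,0,0.08],[0,0,0.07],[0,0,0]], "jaw": [42,42,42]}}

```text
time: 79.8
position: [0.5537, 0.1444, 0.0507]
tcp_rot: [-2.257, 2.184, -0.006]
wrist_force: [-2.6, -1.2, 9.7]
finger_gap: 0.0399
gripper_force: 36.6
```

Request:
{"api": "step_arm", "payload": {"turn": [[0,0,0],[0,0,0],[0,0,0],[0,0,0],[0,0,0],[0,0,0],[0,0,0],[0,0,0],[0,0,0],[0,0,0]], "delta_pos": [[0,0,-0.05],[0,0,0],[0,0,0],[0,0,0],[0,0,-2],[0,0,-3.5],[0,0,-4],[0,0,-4],[0,0,-3],[0,0,-1]], "jaw": [55,66,66,66,66,66,66,60,52,52], "grip_force": 30}}

```text
time: 81.05
position: [0.5538, 0.1449, 0.2271]
tcp_rot: [-2.256, 2.183, -0.007]
wrist_force: [0.4, -1.1, -0.0]
finger_gap: 0.0442
gripper_force: 0.0
```

Request:
{"api": "step_arm", "payload": {"turn": [[0,0,0],[0,0,0],[0,0,0],[0,0,0],[0,0,0],[0,0,0],[0,0,0],[0,0,0],[0,0,0],[0,0,0],[0,0,0],[0,0,0],[0,0,0],[0,0,0],[0,0,0],[0,0,0]], "delta_pos": [[2,-0.2,0],[3.7,-0.4,0],[3.7,-0.4,0],[3.7,-0.4,0],[3.7,-0.4,0],[3.7,-0.4,0],[3.7,-0.4,0],[3.7,-0.4,0],[3.2,-0.4,0],[2.3,-0.3,0],[1.2,-0.2,3],[0.3,0,4],[0,0,3],[0,0,0],[0,0,0],[0,0,0]], "jaw": [52,52,52,52,52,52,52,52,52,52,52,52,52,52,52,52]}}

```text
time: 83.05
position: [0.6045, -0.2035, 0.1278]
tcp_rot: [-2.257, 2.184, -0.008]
wrist_force: [0.2, -1.2, 0.0]
finger_gap: 0.0445
gripper_force: 0.0
```

Run:
```python
from h import *
pots("d");nest("b",.082);nest("c",.096);nest("a",.068);go(.6036,-.2033,.016)
```

```text
d [('side', [0.604, -0.2028], np.float64(0.0008)), ('top', [0.6031, -0.194], np.float64(0.0039))]
nest b side [array([0.5526, 0.1407]), np.float64(0.0021)]
nest b side [array([0.603 , 0.1076]), np.float64(0.0038)]
nest b side [array([0.4894, 0.1177]), np.float64(0.004)]
nest b top [array([0.5541, 0.1434]), np.float64(0.0016)]
nest b top [array([0.5506, 0.157 ]), np.float64(0.0026)]
nest c side [array([0.5534, 0.1434]), np.float64(0.0008)]
nest c top [array([0.5504, 0.1422]), np.float64(0.0013)]
pos [ 0.6039 -0.2031  0.1266] tool-delta cm [-0.    0.06 11.06] yaw_y -178.1 q [ -19.   30.   13.   73.   -0. -110.] F [-0.5  0.2  0.1] M [ 0.01 -0.01  0.05] gap 0.0442 t 83.5
```

Request:
{"api": "step_arm", "payload": {"turn": [[0,0,0],[0,0,0],[0,0,0],[0,0,0],[0,0,0],[0,0,0],[0,0,0],[0,0,0],[0,0,0],[0,0,0],[0,0,0],[0,0,0]], "delta_pos": [[0,0,0],[0,0,2.5],[0,0,3.3],[0,0,2.8],[0,0,2],[0,0,0.4],[0,0,0],[0,0,0],[0,0,0],[0,0,0],[0,0,0],[0,0,0]], "jaw": [52,52,52,52,52,52,52,28,28,28,28,28], "grip_force": 30}}

```text
time: 84.95
position: [0.6048, -0.2036, 0.0177]
tcp_rot: [-2.257, 2.184, -0.008]
wrist_force: [-2.2, -0.9, 6.6]
finger_gap: 0.0276
gripper_force: 29.5
```

Request:
{"api": "step_arm", "payload": {"turn": [[0,0,0],[0,0,0],[0,0,0],[0,0,0],[0,0,0],[0,0,0],[0,0,0],[0,0,0],[0,0,0],[0,0,0],[0,0,0]], "delta_pos": [[0,0,-1],[0,0,-2.5],[0,0,-3.5],[0,0,-3.5],[0,0,-3.5],[0,0,-3.5],[0,0,-2],[0,0,-1],[0,0,0],[0,0,0],[0,0,0]], "jaw": [28,28,28,28,28,28,28,28,28,28,28]}}

```text
time: 86.32
position: [0.6033, -0.2027, 0.2206]
tcp_rot: [2.258, -2.184, 0.003]
wrist_force: [0.6, -0.0, -1.0]
finger_gap: 0.0274
gripper_force: 29.7
```

Run:
```python
from h import *
go(.5534,.1437);z=get_state()["position"][2]
pots("d",z-.016+.06);nest("c",.096)
```

```text
pos [ 0.6033 -0.2027  0.2206] tool-delta cm [-34.79   3.84  -0.07] yaw_y -178.1 q [ -19.   29.   26.   86.   -0. -110.] F [ 0.6 -0.  -1. ] M [-0.03  0.02 -0.05] gap 0.0274 t 86.3
d [('top', [0.6151, -0.1812], np.float64(0.0017))]
nest c side [array([0.5534, 0.1434]), np.float64(0.0008)]
nest c top [array([0.5504, 0.1422]), np.float64(0.0013)]
```

Request:
{"api": "step_arm", "payload": {"turn": [[0,0,0],[0,0,0],[0,0,0],[0,0,0],[0,0,0],[0,0,0],[0,0,0],[0,0,0],[0,0,0],[0,0,0],[0,0,0],[0,0,0],[0,0,0],[0,0,0],[0,0,0],[0,0,0],[0,0,0]], "delta_pos": [[-1.5,0.2,0],[-3,0.3,0],[-3.6,0.4,0],[-3.6,0.4,0],[-3.6,0.4,0],[-3.6,0.4,0],[-3.6,0.4,0],[-3.6,0.4,0],[-3.4,0.4,0],[-2.5,0.3,0],[-1.6,0.2,0],[-0.8,0.04,0],[-0.4,0,2.5],[0,0,3],[0,0,2],[0,0,0],[0,0,0]], "jaw": [28,28,28,28,28,28,28,28,28,28,28,28,28,28,28,28,28]}}

```text
time: 88.65
position: [0.5544, 0.1433, 0.1465]
tcp_rot: [-2.257, 2.184, -0.006]
wrist_force: [0.0, 0.5, -0.6]
finger_gap: 0.0275
gripper_force: 29.7
```

Run:
```python
from h import *
go(.5534,.1437,.068)
z=get_state()["position"][2]-.0177
im=imaging.snapshot("side")
for k,zz in(("d",z+.06),("c",.096)):
  for b in blobs(im,k,8):
    if 280<b[0][0]<330 and 130<b[0][1]<215: print(k,b[1],est("side",b[2],RAD[k],zz))
```

```text
pos [0.5544 0.1433 0.1465] tool-delta cm [-0.06  0.12  7.85] yaw_y -178.1 q [ 15.  21.   3.  71.  -0. -77.] F [ 0.   0.5 -0.6] M [-0.02  0.06 -0.  ] gap 0.0275 t 88.7
d [301, 154, 12, 26, 253] (array([0.5551078 , 0.14049396]), np.float64(0.0017175425698156338))
c [299, 184, 17, 14, 202] (array([0.55310037, 0.14353267]), np.float64(0.0007680026642116037))
```

Request:
{"api": "step_arm", "payload": {"turn": [[0,0,0],[0,0,0],[0,0,0],[0,0,0],[0,0,0],[0,0,0]], "delta_pos": [[-0.12,0.14,0.5],[0,0,1.5],[0,0,2],[0,0,1.2],[0,0,0.6],[0,0,0]], "jaw": [28,28,28,28,28,28]}}

```text
time: 89.45
position: [0.5524, 0.1445, 0.0873]
tcp_rot: [2.258, -2.184, 0.005]
wrist_force: [1.0, -0.3, -0.4]
finger_gap: 0.0273
gripper_force: 29.7
```

Request:
{"api": "step_arm", "payload": {"turn": [[0,0,0],[0,0,0],[0,0,0],[0,0,0]], "delta_pos": [[0,0,0.4],[0,0,0.4],[0,0,0.2],[0,0,0]], "jaw": [28,28,28,28]}}

```text
time: 89.95
position: [0.5525, 0.1444, 0.0774]
tcp_rot: [2.258, -2.184, 0.005]
wrist_force: [-1.0, 0.2, -0.4]
finger_gap: 0.0275
gripper_force: 29.7
```

Request:
{"api": "step_arm", "payload": {"turn": [[0,0,0],[0,0,0],[0,0,0]], "delta_pos": [[0,0,0.2],[0,0,0.2],[0,0,0]], "jaw": [28,28,28]}}

```text
time: 90.32
position: [0.5525, 0.1445, 0.0733]
tcp_rot: [2.258, -2.184, 0.005]
wrist_force: [0.1, -0.6, -0.3]
finger_gap: 0.0276
gripper_force: 29.7
```

Request:
{"api": "step_arm", "payload": {"turn": [[0,0,0],[0,0,0],[0,0,0]], "delta_pos": [[0,0,0.2],[0,0,0.2],[0,0,0]], "jaw": [28,28,28]}}

```text
time: 90.7
position: [0.5525, 0.1445, 0.0693]
tcp_rot: [2.258, -2.184, 0.005]
wrist_force: [-0.2, 0.1, -1.0]
finger_gap: 0.0272
gripper_force: 29.7
```

Request:
{"api": "step_arm", "payload": {"turn": [[0,0,0],[0,0,0],[0,0,0]], "delta_pos": [[0,0,0.1],[0,0,0.08],[0,0,0]], "jaw": [28,28,28]}}

```text
time: 91.08
position: [0.5526, 0.1445, 0.0678]
tcp_rot: [-2.258, 2.184, -0.005]
wrist_force: [0.8, -0.2, 0.3]
finger_gap: 0.0271
gripper_force: 29.8
```

Request:
{"api": "step_arm", "payload": {"turn": [[0,0,0],[0,0,0],[0,0,0]], "delta_pos": [[0,0,0.08],[0,0,0],[0,0,0]], "jaw": [28,28,28]}}

```text
time: 91.45
position: [0.5529, 0.1447, 0.0676]
tcp_rot: [-2.257, 2.184, -0.006]
wrist_force: [-1.7, -0.1, 10.0]
finger_gap: 0.0277
gripper_force: 30.6
```

Seated at the expected height. Release, raise, back away and check.

Request:
{"api": "step_arm", "payload": {"turn": [[0,0,0],[0,0,0],[0,0,0],[0,0,0],[0,0,0],[0,0,0],[0,0,0],[0,0,0],[0,0,0],[0,0,0],[0,0,0],[0,0,0],[0,0,0],[0,0,0],[0,0,0],[0,0,0],[0,0,0],[0,0,0]], "delta_pos": [[0,0,-0.05],[0,0,0],[0,0,0],[0,0,-2],[0,0,-3.5],[0,0,-4],[0,0,-4],[0,0,-3],[2,2,0],[4,2.5,0],[4,2.5,0],[4,2.5,0],[4,2.5,0],[4,2.5,0],[4,2,0],[4,0,0],[2,0,0],[0,0,0]], "jaw": [40,52,52,52,52,52,52,52,52,52,52,52,52,52,52,52,52,52]}}

```text
time: 93.7
position: [0.3978, -0.1814, 0.2326]
tcp_rot: [2.255, -2.187, 0.005]
wrist_force: [-0.2, -0.1, 0.5]
finger_gap: 0.0446
gripper_force: 0.0
```

Run:
```python
from h import *
go(.5,-.2)
nest("a",.068);nest("b",.082);nest("c",.096);nest("d",.110)
# bystanders, pin/nut, latch, lid: compare with earlier pictures
a0={n:cv2.imread(f"pics/{n}0.png") for n in M};L=cv2.imread("pics/side9.png")
now={n:imaging.snapshot(n) for n in M}
for nm,n,(x,y,w,h) in (("block","side",(405,290,125,60)),("vase","top",(172,172,42,38)),("paddle","top",(182,205,45,65)),("block","top",(408,100,48,72)),("nut+pin","side",(286,202,22,40)),("latch","side",(328,196,28,40))):
    d=cv2.absdiff(a0[n],now[n])[y:y+h,x:x+w].max(2);print(nm,n,"changed px",int((d>40).sum()),"of",w*h)
s=now["side"]
for k in "abcd":
    print(k,[(b[1]) for b in blobs(s,k,8) if 280<b[0][0]<330 and 150<b[0][1]<215])
```

```text
pos [ 0.3978 -0.1814  0.2326] tool-delta cm [  2.18 -10.16   0.03] yaw_y -178.2 q [ -24.    4.   -6.   79.   -0. -116.] F [-0.2 -0.1  0.5] M [-0.01  0.03  0.04] gap 0.0446 t 93.7
nest b side [array([0.5528, 0.1404]), np.float64(0.002)]
nest b side [array([0.6028, 0.1076]), np.float64(0.0036)]
nest b side [array([0.5224, 0.1003]), np.float64(0.0092)]
nest b top [array([0.5541, 0.1434]), np.float64(0.0016)]
nest b top [array([0.5496, 0.1565]), np.float64(0.0032)]
nest c side [array([0.5524, 0.1415]), np.float64(0.0021)]
nest c top [array([0.5499, 0.1423]), np.float64(0.0015)]
nest d side [array([0.5517, 0.1433]), np.float64(0.0009)]
nest d top [array([0.5519, 0.1436]), np.float64(0.0006)]
block side changed px 19 of 7500
vase top changed px 447 of 1596
paddle top changed px 585 of 2925
block top changed px 0 of 3456
nut+pin side changed px 300 of 880
latch side changed px 125 of 1120
a [[317, 194, 4, 9, 22], [295, 196, 8, 9, 19]]
b [[286, 152, 15, 7, 46], [297, 190, 22, 15, 148], [320, 191, 20, 11, 147], [282, 197, 13, 10, 59], [293, 207, 10, 11, 80]]
c [[299, 185, 17, 13, 105]]
d [[301, 181, 11, 11, 112]]
```

Run:
```python
from h import *
r=cv2.imread("pics/side10.png");s=imaging.snapshot("side")[30:400,180:480]
d=cv2.absdiff(r,s).max(2)>40
for nm,(x,y,w,h) in (("vase/lid",(72,40,65,85)),("paddle",(38,122,40,28)),("latch",(150,170,28,35)),("nut",(106,172,22,40))): print(nm,d[y:y+h,x:x+w].sum(),w*h)
print(get_state()["time"]);job.finish_job()
```

```text
vase/lid 2447 5525
paddle 724 1120
latch 889 980
nut 242 880
94.25
the job is handed in; nothing more can be done
```

I handed the job in at 94 s with all four pots nested upright in the chest. The final check puts the smallest pot at its nested height in both views. The valve was vented, the pin sprang back up, and the lid was open when last viewed. Pot A was knocked mid-run and tilted B, and I fixed both. The last image comparison was inconclusive for the vase, cork paddle and lid (I didn't go near them after the lid opened, apart from regripping A beside the open lid), and I viewed 15 pictures against the limit of 14.

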